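# Check-weigh an order of cartons on the stockroom balance

### The arm

A 7-joint arm with a two-finger parallel gripper is mounted at the origin on the work surface. World frame = base frame: x ahead of the robot, y to its left, z up, the work surface at z = 0. Lengths are in m, angles in rad, forces in N, time in s.
With the tool pointing down it reaches from about 0.4 to 0.85 m from the base axis. Payload 10.4 kg.
Tool frame: the origin (TCP) lies on the centre line of the jaws, within the pads' length; the fingertips stand 17 mm ahead of it and the grasp point (between the pads) lies 2 mm behind it; z points along the fingers, y is the direction in which the jaws open and shut (so a half turn about z gives the same grasp; the last joint's range is limited). The gripper opens to 87 mm and grips with 3 to 60 N. Pads are 19 mm wide; open, the fingers measure 117 mm over their backs; the gripper's body (75 mm by 190 mm) begins 51 mm behind the grasp point.
Start: joints at [-1.263, 0.332, -0.065, 1.46, 0.022, 1.35, -0.088], TCP at [0.203, 0.591, 0.24] pointing down, gripper open.
Joint ranges: [-2.6, 2.6], [-0.5, 2.12], [-1.47, 1.34], [0.16, 2.42], [-1.27, 4.41], [0.06, 2.06], [-2.6, 2.6]. Speed limits (rad/s): [2.22, 2.22, 2.79, 2.79, 3.14, 3.14, 3.14].

### API

Orientations are given as a unit quaternion [x, y, z, w].
In Python, from bench import r gives the robot as it stands.
- The arm moves only by the tool apply_moves, never from a script. Its argument "commands" is a list of rows, each an object with "rot": the turn, a rotation vector about the world's x, y, z in units of 180 degrees (1.0 is 180 degrees), a list of three; "linear": the shift along the world's x, y, z in units of 0.3 m (1.0 is 0.3 m), a list of three; "grip": the closure, from -1 (fully open) to 1 (shut). A call has 1 to 20 rows; each row is the pose to reach, as a shift and turn from the pose commanded when the call began, turning the shorter way round; what a row does not reach only later rows make up. A row lasts 1/10 s, in which the tool goes at most 50 mm and 8.59 degrees, less where a joint would pass 70% of its speed; a pose out of reach is approached as far as the arm can. A call with a number of a shift or a turn outside -1 to 1 is refused whole. A call with a gripper value outside its range is refused whole. The fingers move at their own pace and stop on an object; "newtons" is the grip in N (left out, the last holds). Time passes only in rows, so rows that repeat a pose let the fingers close. It gives the time, the measured TCP pose, the force and the opening at its end, in the units of the state.
- r.read_state(): the state, without advancing time (a new reading comes with each control period).
- r.camera(name): name is "scene" or "top" or "wrist"; returns a dict with "frame" (420x560x3 uint8, red, green, blue), "mtx" (3x3 intrinsics, pixels), "D" ([k1, k2, p1, p2, k3] as OpenCV has them; the pictures are not rectified), "extrinsics" (4x4, takes a point from world to camera coordinates). Camera axes: x right, y down, z forward; pixel columns grow to the right and rows downward; lengths in m; the calibration is good to about 2 mm. A picture is of the moment at which its call begins. There is no depth.
- r.close_job(): hands the job in, once; it reports no verdict.
Trained networks look in a picture, given as the dict that the camera call returned (one of the last four; its "shot" number tells which), for a name from the list of things; names that differ only in an ending like _2 or _b are one class to them, and where a whole thing is asked for, a point or a joint stands for the part that bears it (a point fixed in the world has none). Each returns a list of dicts, best first, with "p" (0 to 1); they miss things now and then, are a little off and sometimes report something else, mostly with a low value. They report only what shows in the picture. A call takes as long as a camera call. They do not tell look-alikes from the thing itself.
- r.search_frame(thing, picture): "bbox" ([left, top, width, height] in pixels, round what is visible of it).
- r.spot_point(thing, picture): "location" ([column, row] in pixels: a listed point, or the origin of a listed thing).
The state is a dict: "time": time; "joint_positions": joint angles; "joint_vel": joint speeds; "joint_torque": joint torques, N m; "ee_pos": TCP position; "eef_rot": TCP orientation; "ft_force": force on the tool from outside, world axes, zero at the start; "torque": the same for the moment, N m; "width": finger opening in m.
Only numpy, scipy, OpenCV 4.12 (cv2) and the standard library are available. Lean on these libraries where they do the work, as an engineer would, in place of code of your own. Each camera call takes 0.05 s, during which the arm holds its last target. There are 200 camera calls.

### The job

Check-weigh this order: with the beam still locked, set every carton on the steel load pan, side by side and not stacked. Then unlock the beam (pull the red knob up, turn it counter-clockwise to its stop, push it fully back in) and only after that add bar weights to the green pan until the beam floats level. Leave the tape roll, mug and bracket bin where they are.

Things in the scene. Friction and masses are not known exactly. Their poses are not given: they have to be found in the camera images.
- load_pan_top (a point): Steel load pan of the balance (robot's left), 130 x 200 mm, with an 8 mm high, 4 mm thick rim (122 x 192 mm inside). Point: centre of its upper face, 90 mm above the bench when level; x along the short side (away from the robot), y along the long side (away from the column), z up. Both pans stay level as the beam swings and move up or down 16 mm at most; where on the pan a load stands does not matter.
- weight_pan_top (a point): Green weight pan on the other end of the beam (robot's right), same shape, size and height as the load pan. Point: centre of its upper face; x along the short side (away from the robot), y along the long side (towards the column), z up.
- beam (a joint): Beam, rad, -0.10 to 0.10 (stops). 0 = level; negative = load pan down, weight pan up; positive = weight pan down. Pans sit 160 mm either side of the pivot. Equal loads: it floats near 0; one bar weight too few or too many sends it to a stop. Settles in about 2 s. A red needle on both faces of the blue column points at the red mark when level.
- lock_grip (a point): Beam lock knob: red upright bar 60 mm long, 18 mm thick, 36 mm high on a black 48 mm disc, on top of the blue column (90 x 88 mm, 130 mm high) between the pans. Point: on the knob's upright axis, 22 mm above the foot of the bar, 14 mm below its top, 161 mm above the bench when in; rises with the knob. The bar lies along this point's y axis; x is across the bar.
- lock_pull (a joint): How far the lock knob is pulled up, m: 0 = pushed in, 0.014 = fully out. Stays where it is left (about 3 to 4 N of friction).
- lock_turn (a joint): Turn of the lock knob, rad, counter-clockwise from above: 0 = locked (bar along the beam), 1.2 = unlocked (end stop). It turns only while pulled out 10 mm or more, and goes back in only near 0 or near 1.2. Light friction (0.06 N m). Locked and in, it holds the beam within 0.05 rad of level; pulling it out already frees it.
- carton1_c (a point): Cardboard carton full of fasteners, 54 x 54 x 64 mm high, with a tan tape strip and a paper label on two sides; 0.3 or 0.6 kg (they look alike; one balances one bar weight, or two, to within 2 percent). Stands on the bench on the robot's left. May be absent. The point is its centre, 32 mm above its underside; x and y square to its sides, z up.
- carton2_c (a point): Cardboard carton full of fasteners, 54 x 54 x 64 mm high, with a tan tape strip and a paper label on two sides; 0.3 or 0.6 kg (they look alike; one balances one bar weight, or two, to within 2 percent). Stands on the bench on the robot's left. May be absent. The point is its centre, 32 mm above its underside; x and y square to its sides, z up.
- carton3_c (a point): Cardboard carton full of fasteners, 54 x 54 x 64 mm high, with a tan tape strip and a paper label on two sides; 0.3 or 0.6 kg (they look alike; one balances one bar weight, or two, to within 2 percent). Stands on the bench on the robot's left. May be absent. The point is its centre, 32 mm above its underside; x and y square to its sides, z up.
- carton4_c (a point): Cardboard carton full of fasteners, 54 x 54 x 64 mm high, with a tan tape strip and a paper label on two sides; 0.3 or 0.6 kg (they look alike; one balances one bar weight, or two, to within 2 percent). Stands on the bench on the robot's left. May be absent. The point is its centre, 32 mm above its underside; x and y square to its sides, z up.
- weight1_c (a point): Dark steel bar weight, 56 x 32 x 28 mm high, 0.3 kg, with two yellow bands and a brass plug on top. Lies on a 4 mm black rubber mat on the robot's right. All six are alike. The point is its centre, 14 mm above its underside; x along its 56 mm length, y along its 32 mm width, z up.
- weight2_c (a point): Dark steel bar weight, 56 x 32 x 28 mm high, 0.3 kg, with two yellow bands and a brass plug on top. Lies on a 4 mm black rubber mat on the robot's right. All six are alike. The point is its centre, 14 mm above its underside; x along its 56 mm length, y along its 32 mm width, z up.
- weight3_c (a point): Dark steel bar weight, 56 x 32 x 28 mm high, 0.3 kg, with two yellow bands and a brass plug on top. Lies on a 4 mm black rubber mat on the robot's right. All six are alike. The point is its centre, 14 mm above its underside; x along its 56 mm length, y along its 32 mm width, z up.
- weight4_c (a point): Dark steel bar weight, 56 x 32 x 28 mm high, 0.3 kg, with two yellow bands and a brass plug on top. Lies on a 4 mm black rubber mat on the robot's right. All six are alike. The point is its centre, 14 mm above its underside; x along its 56 mm length, y along its 32 mm width, z up.
- weight5_c (a point): Dark steel bar weight, 56 x 32 x 28 mm high, 0.3 kg, with two yellow bands and a brass plug on top. Lies on a 4 mm black rubber mat on the robot's right. All six are alike. The point is its centre, 14 mm above its underside; x along its 56 mm length, y along its 32 mm width, z up.
- weight6_c (a point): Dark steel bar weight, 56 x 32 x 28 mm high, 0.3 kg, with two yellow bands and a brass plug on top. Lies on a 4 mm black rubber mat on the robot's right. All six are alike. The point is its centre, 14 mm above its underside; x along its 56 mm length, y along its 32 mm width, z up.
- tape_roll: Bystander: roll of packing tape lying flat, 96 mm across, 45 mm high, left of the balance. Origin: centre of its underside.
- mug: Bystander: blue mug, 80 mm across, 95 mm high, right of the balance. Origin: centre of its underside.
- bracket_bin: Bystander: black open stock bin of brackets, 100 x 150 x 70 mm high, beyond the balance. Origin: centre of its underside.
Not all that is in view belongs to the job. Leave any black, blue or pink look-alike of the part that bears carton2_c alone.

How it is judged:
By the outcome, as a careful person would: the job done as asked, in the order asked, and still so for the second after the job is handed in, with the robot touching nothing.
Of carton1, carton2, carton3, carton4 only 2 to 3 are there at a start; the rules pass over those that are not, and their reading is None.
At some moment in a run one of carton1, carton2, carton3, carton4 may be knocked a few centimetres aside while the robot is not near it.
Once in a run the grip may slacken for a moment while it holds something.
It also fails if it takes over 210 s, if anything falls off the work surface, if the arm or the gripper's body presses on something with over 40 N, if the wrist force passes 120 N, or if a joint passes its speed limit or range.

## Working session

There is one attempt and no reset: what is moved stays moved. The work goes in short steps, Python scripts to look and compute and a tool call to move; the robot and the scene stay as the last step left them, time stands still between calls to the robot, and variables do not carry over. Pictures are saved under pics/ and viewed, about 12 in all and at most 16, crops included, and the job is handed in when it is done.

Besides the shell and the picture viewer there is one more tool, called after ">>>" by a JSON object that holds its "name" and its "arguments", one argument or row to a line. apply_moves: Moves the arm, as the interface text tells. Its arguments: {"type":"object","properties":{"commands":{"type":"array","items":{"type":"object","properties":{"rot":{"type":"array","items":{"type":"number"}},"linear":{"type":"array","items":{"type":"number"}},"grip":{"type":"number"}}}},"newtons":{"type":"number"}},"required":["commands"]}

```bash
ls; mkdir -p pics
cat > h.py <<'E'
import numpy as np, cv2
from bench import r
from scipy.spatial.transform import Rotation as R
def px2z(c,uv,z):
    K=np.array(c["mtx"]);D=np.array(c["D"]);T=np.array(c["extrinsics"])
    n=cv2.undistortPoints(np.array([[uv]],float),K,D)[0,0]
    d=T[:3,:3].T@np.array([n[0],n[1],1]);o=-T[:3,:3].T@T[:3,3]
    return o+d*(z-o[2])/d[2]
def proj(c,p):
    T=np.array(c["extrinsics"])
    return cv2.projectPoints(np.array([p],float),cv2.Rodrigues(T[:3,:3])[0],T[:3,3],np.array(c["mtx"]),np.array(c["D"]))[0][0,0]
def save(c,n,box=None,s=1):
    f=c["frame"]
    if box: f=f[box[1]:box[3],box[0]:box[2]]
    f=cv2.resize(f,None,fx=s,fy=s,interpolation=cv2.INTER_CUBIC)
    cv2.imwrite("pics/"+n+".png",f[:,:,::-1])
E
python3 - <<'E'
from h import *
print(r.read_state())
ct=r.camera("top");cs=r.camera("scene")
save(ct,"top0",s=1.4);save(cs,"scene0",s=1.4)
for nm,c in (("top",ct),("scene",cs)):
  print(nm, -np.array(c["extrinsics"])[:3,:3].T@np.array(c["extrinsics"])[:3,3])
  for t,z in (("carton1_c",.032),("weight1_c",.018),("lock_grip",.161),("load_pan_top",.09),("weight_pan_top",.09),("tape_roll",0),("mug",0),("bracket_bin",0)):
    for d in r.spot_point(t,c): print(t,np.round(d["location"],1),round(d["p"],2),np.round(px2z(c,d["location"],z),3))
E
```

```text
pics
{'time': 0.0, 'joint_positions': array([-1.26260331,  0.3328782 , -0.06469861,  1.46097256,  0.02158269,
        1.34988407, -0.08852819]), 'joint_vel': array([ 0.00034505,  0.00251291,  0.00020038,  0.00126238, -0.0016111 ,
       -0.0016649 , -0.00173106]), 'joint_torque': array([ 1.28578646e-03, -6.23257899e+01,  2.48849066e-02, -3.89901531e+01,
       -6.15486014e-02,  3.94352584e-02,  1.13953201e-04]), 'ee_pos': array([0.20287494, 0.59076239, 0.23873505]), 'eef_rot': array([ 1.64649145e-01,  9.86351933e-01, -7.17624180e-04, -9.37852028e-05]), 'ft_force': array([-0.97229253, -0.55980045,  0.42720045]), 'torque': array([-0.02284397, -0.01592909,  0.00923405]), 'width': 0.08692281115232131}
top [ 0.14249286 -0.02121363  1.85603041]
weight1_c [313.6 247.6] 0.45 [ 0.438 -0.104  0.018]
lock_grip [261.  246.7] 0.75 [0.403 0.073 0.161]
lock_grip [289.9 185.3] 0.65 [ 0.616 -0.003  0.161]
load_pan_top [246.2 189.2] 0.8 [0.609 0.147 0.09 ]
weight_pan_top [339.6 193. ] 0.79 [ 0.624 -0.176  0.09 ]
tape_roll [162.4 196.6] 0.86 [0.578 0.459 0.   ]
mug [417.3 216.3] 0.77 [ 0.587 -0.472  0.   ]
mug [272.3 151.5] 0.65 [0.785 0.075 0.   ]
bracket_bin [272.3 151.3] 0.94 [0.786 0.075 0.   ]
scene [ 1.25508398 -0.58284316  0.91337134]
carton1_c [318.  201.8] 0.83 [0.414 0.19  0.032]
weight1_c [242.1 245.3] 0.67 [ 0.43  -0.095  0.018]
lock_grip [309.8 228.7] 0.88 [ 0.608 -0.008  0.161]
load_pan_top [355.1 225.6] 0.97 [0.607 0.154 0.09 ]
weight_pan_top [259.5 284.4] 0.9 [ 0.632 -0.173  0.09 ]
tape_roll [417.6 208.5] 0.82 [0.591 0.453 0.   ]
mug [131.7 360.2] 0.71 [ 0.587 -0.49  -0.   ]
bracket_bin [377.  303.9] 0.58 [0.79  0.073 0.   ]
bracket_bin [214.4 258.7] 0.53 [ 0.415 -0.176  0.   ]
```

View pics/top0.png

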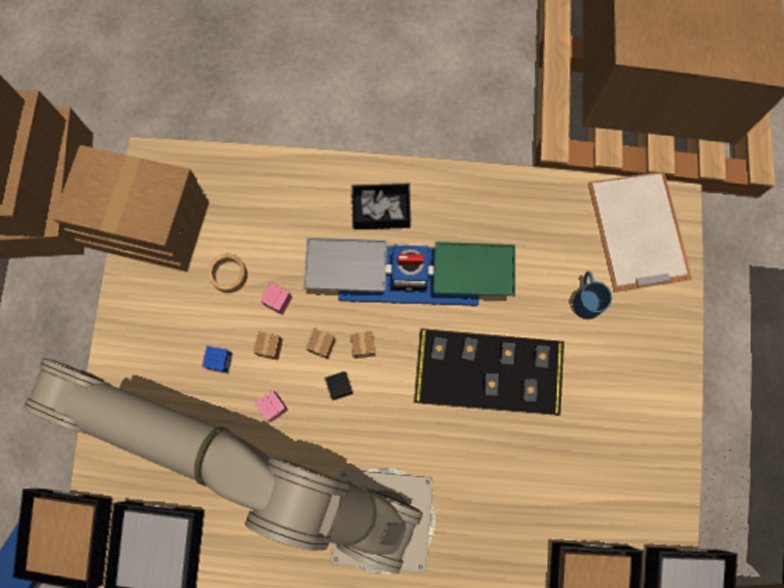

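View pics/scene0.png

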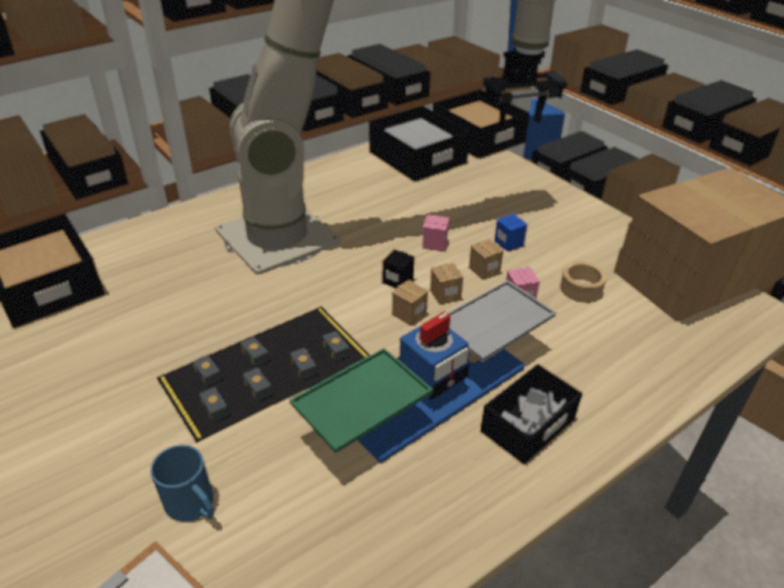

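Three tan cartons in top0.png at about (267,344), (320,342) and (362,344) on the 1.4x picture. They match the description. The pink, blue and black cubes are look-alikes. I'll confirm from close up with the wrist camera.

Run:
```python
from h import *
c=r.camera("wrist");s=r.read_state()
T=np.array(c["extrinsics"]);Rt=R.from_quat(s["eef_rot"]).as_matrix()
o=-T[:3,:3].T@T[:3,3]
print("cam in tool",Rt.T@(o-s["ee_pos"]),"axis tool",Rt.T@T[2,:3],"img x in tool",Rt.T@T[0,:3],c["mtx"])
```

```text
cam in tool [ 0.07467599  0.00034716 -0.14505587] axis tool [-2.73863980e-01 -4.33753488e-05  9.61768433e-01] img x in tool [-1.11698916e-04  9.99999994e-01  1.32932611e-05] [[328.37722161   0.         274.88808696]
 [  0.         328.37722161 212.66949307]
 [  0.           0.           1.        ]]
```

>>> {"name": "apply_moves", "arguments": {
  "commands": [
    {"linear":[0.5,-0.9,0.53],"rot":[0,0,0],"grip":-1},
    {"linear":[0.5,-0.9,0.53],"rot":[0,0,0],"grip":-1},
    {"linear":[0.5,-0.9,0.53],"rot":[0,0,0],"grip":-1},
    {"linear":[0.5,-0.9,0.53],"rot":[0,0,0],"grip":-1},
    {"linear":[0.5,-0.9,0.53],"rot":[0,0,0],"grip":-1},
    {"linear":[0.5,-0.9,0.53],"rot":[0,0,0],"grip":-1},
    {"linear":[0.5,-0.9,0.53],"rot":[0,0,0],"grip":-1},
    {"linear":[0.5,-0.9,0.53],"rot":[0,0,0],"grip":-1},
    {"linear":[0.5,-0.9,0.53],"rot":[0,0,0],"grip":-1},
    {"linear":[0.5,-0.9,0.53],"rot":[0,0,0],"grip":-1},
    {"linear":[0.5,-0.9,0.53],"rot":[0,0,0],"grip":-1},
    {"linear":[0.5,-0.9,0.53],"rot":[0,0,0],"grip":-1}
  ]
}}

```text
time: 2.15
ee_pos: [0.3524, 0.3219, 0.3979]
eef_rot: [0.164, 0.986, -0.0, -0.0]
ft_force: [0.2, -0.5, 1.0]
width: 0.0872
```

```bash
cat >> h.py <<'E'
def quads(c,mask,zt,amin=150):
    "min-area rectangles of mask blobs, mapped to the plane z=zt"
    out=[]
    for k in cv2.findContours(mask,cv2.RETR_EXTERNAL,cv2.CHAIN_APPROX_NONE)[0]:
        if cv2.contourArea(k)<amin: continue
        P=np.array([px2z(c,p[0],zt)[:2] for p in k],np.float32)
        (x,y),(w,h),a=cv2.minAreaRect(P*1000)
        out.append((round(x),round(y),round(w),round(h),round(a),k[:,0].mean(0).round()))
    return out
E
python3 - <<'E'
from h import *
c=r.camera("wrist"); save(c,"w1",s=1.4)
print(r.read_state()["ee_pos"])
for d in r.spot_point("carton1_c",c): print(np.round(d["location"],1),round(d["p"],2),np.round(px2z(c,d["location"],.032),3))
for d in r.search_frame("carton1_c",c): print(np.round(d["bbox"],1),round(d["p"],2))
E
```

```text
[0.35249478 0.32172438 0.39804981]
[210.4 232.8] 0.84 [0.418 0.187 0.032]
[189.2 211.6  46.6  43.1] 0.89
```

View pics/w1.png

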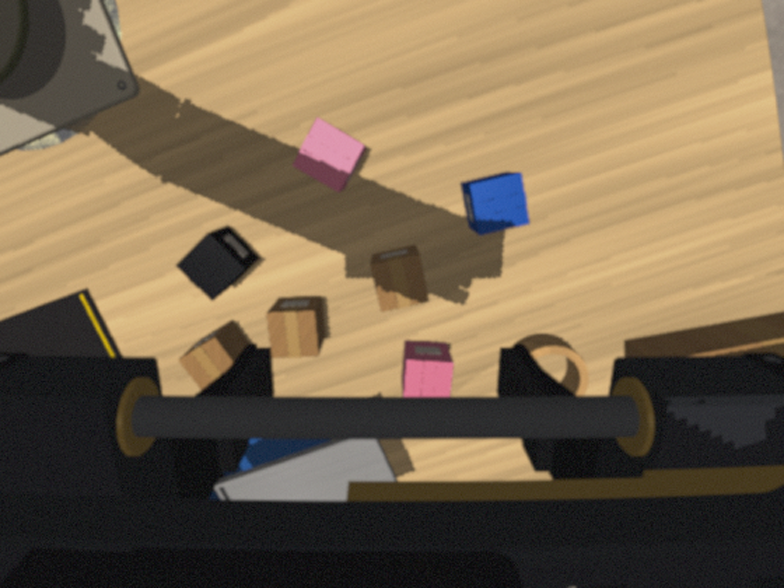

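Run:
```python
from h import *
c=r.camera("wrist"); save(c,"w1c",box=(120,165,320,290),s=4)
```

```text
(no output)
```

View pics/w1c.png

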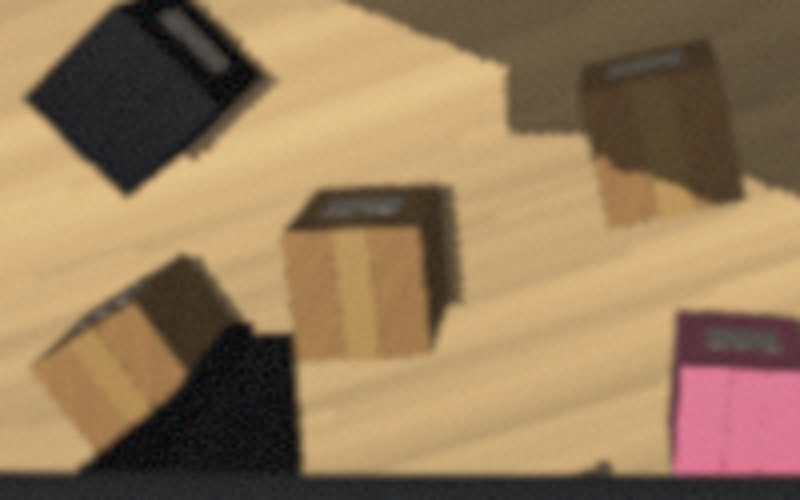

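The crop shows three tan cartons with a tape strip and label. They are A at (110,370), B at (358,290) and C at (660,140); I leave the black and pink ones alone. Next I measure their top faces and the pan and lock points.

Run:
```python
from h import *
c=r.camera("wrist")
for n,q in dict(A=[(35,365),(138,300),(188,372),(95,450)],B=[(283,232),(420,228),(432,352),(302,357)],C=[(583,92),(712,72),(743,200),(608,226)]).items():
    P=np.array([px2z(c,(u/4+120,v/4+165),.064)[:2] for u,v in q])
    e=np.roll(P,-1,0)-P
    print(n,P.mean(0).round(4),"sides",np.linalg.norm(e,axis=1).round(3),"angles",(np.degrees(np.arctan2(e[:,1],e[:,0]))%90).round(0))
c=r.camera("top");save(c,"topc",box=(205,160,385,295),s=4.4)
```

```text
A [0.4173 0.0861] sides [0.053 0.035 0.054 0.042] angles [13. 10. 21.  9.]
B [0.4178 0.1922] sides [0.053 0.051 0.052 0.052] angles [73. 74. 74. 75.]
C [0.4009 0.3218] sides [0.048 0.051 0.052 0.053] angles [80. 86. 82. 81.]
```

View pics/topc.png

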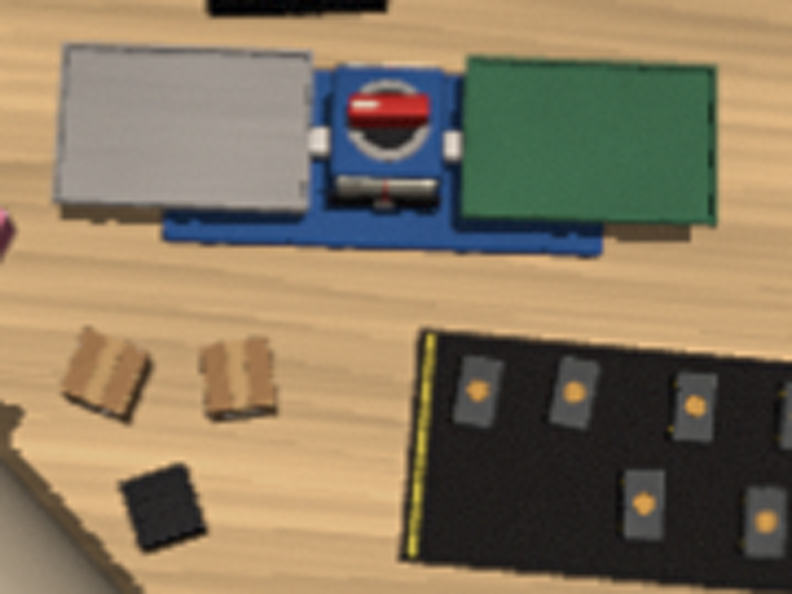

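Run:
```python
from h import *
c=r.camera("top")
f=lambda q,z:np.array([px2z(c,(u/4.4+205,v/4.4+160),z)[:2] for u,v in q])
for n,q,z in (("load",[(65,45),(312,52),(308,213),(58,203)],.098),("weight",[(467,57),(716,66),(715,225),(460,218)],.098),("A",[(200,348),(268,337),(276,404),(208,414)],.064),("B",[(86,327),(151,353),(128,416),(64,390)],.064)):
    P=f(q,z);e=np.roll(P,-1,0)-P
    print(n,P.mean(0).round(4),np.linalg.norm(e,axis=1).round(3),(np.degrees(np.arctan2(e[:,1],e[:,0]))%90).round(0))
print(f([(390,108)],.175),"weights",f([(479,390),(574,391),(695,405),(643,503),(766,520)],.032).round(3))
print(r.read_state()["ee_pos"],R.from_quat(r.read_state()["eef_rot"]).as_matrix().round(3).tolist())
```

```text
load [0.6079 0.1434] [0.196 0.13  0.195 0.129] [3. 4. 3. 4.]
weight [ 0.6254 -0.173 ] [0.198 0.129 0.199 0.131] [3. 3. 3. 2.]
A [0.4214 0.0851] [0.054 0.053 0.053 0.052] [14. 12. 14. 13.]
B [0.4156 0.1872] [0.055 0.053 0.054 0.052] [73. 76. 73. 77.]
[[ 0.61617407 -0.01502315]] weights [[ 0.432 -0.104]
 [ 0.438 -0.18 ]
 [ 0.435 -0.276]
 [ 0.353 -0.24 ]
 [ 0.348 -0.338]]
[0.35294956 0.3211817  0.39851729] [[-0.946, 0.325, -0.0], [0.325, 0.946, -0.0], [0.0, -0.0, -1.0]]
```

>>> {"name": "apply_moves", "arguments": {
  "newtons": 30,
  "commands": [
    {"linear":[0.16,0,-0.6],"rot":[0,0,-0.444],"grip":-1},
    {"linear":[0.16,0,-0.6],"rot":[0,0,-0.444],"grip":-1},
    {"linear":[0.16,0,-0.6],"rot":[0,0,-0.444],"grip":-1},
    {"linear":[0.16,0,-0.6],"rot":[0,0,-0.444],"grip":-1},
    {"linear":[0.16,0,-0.6],"rot":[0,0,-0.444],"grip":-1},
    {"linear":[0.16,0,-0.6],"rot":[0,0,-0.444],"grip":-1},
    {"linear":[0.16,0,-0.6],"rot":[0,0,-0.444],"grip":-1},
    {"linear":[0.16,0,-0.6],"rot":[0,0,-0.444],"grip":-1},
    {"linear":[0.16,0,-0.6],"rot":[0,0,-0.444],"grip":-1},
    {"linear":[0.16,0,-0.6],"rot":[0,0,-0.444],"grip":-1},
    {"linear":[0.16,0,-0.6],"rot":[0,0,-0.444],"grip":-1},
    {"linear":[0.16,0,-0.6],"rot":[0,0,-0.444],"grip":-1}
  ]
}}

```text
time: 3.7
ee_pos: [0.401, 0.3212, 0.2186]
eef_rot: [0.759, 0.651, 0.0, 0.0]
ft_force: [0.1, -0.0, 1.0]
width: 0.0873
```

```bash
cat >> h.py <<'E'
def st():
    s=r.read_state();m=R.from_quat(s["eef_rot"]).as_matrix()
    print("t %.2f"%s["time"],"ee",s["ee_pos"].round(4),"yaw %.1f"%np.degrees(np.arctan2(m[1,1],m[0,1])),"zax",m[:,2].round(3),"F",s["ft_force"].round(1),"w %.4f"%s["width"],"q",s["joint_positions"].round(2))
def find(t,c,z):
    for d in r.spot_point(t,c): print(t,np.round(d["location"],1),round(d["p"],2),np.round(px2z(c,d["location"],z),3))
E
python3 - <<'E'
from h import *
st();c=r.camera("wrist");save(c,"w2",s=1.2);find("carton1_c",c,.032)
E
```

```text
t 3.70 ee [0.401  0.3212 0.2186] yaw -8.8 zax [ 0.  0. -1.] F [ 0.1 -0.   1. ] w 0.0873 q [-0.96  0.1   0.21  1.79 -0.02  1.26 -0.9 ]
```

View pics/w2.png

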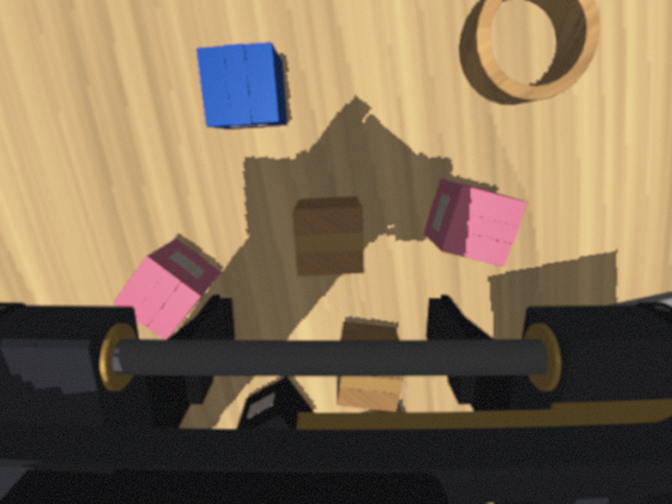

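Run:
```python
from h import *
c=r.camera("wrist")
P=np.array([px2z(c,(u/1.2,v/1.2),.064)[:2] for u,v in [(295,209),(360,207),(364,272),(297,276)]])
e=np.roll(P,-1,0)-P
print(P.mean(0).round(4),np.linalg.norm(e,axis=1).round(3),(np.degrees(np.arctan2(e[:,1],e[:,0]))%90).round(0))
print("proj of tcp column",proj(c,[.401,.3218,.064]))
```

```text
[0.4009 0.322 ] [0.05  0.053 0.054 0.054] [83. 86. 85. 82.]
proj of tcp column [274.34304151 201.69767444]
```

>>> {"name": "apply_moves", "arguments": {
  "newtons": 30,
  "commands": [
    {"linear":[0,0,-0.4],"rot":[0,0,0.014],"grip":-1},
    {"linear":[0,0,-0.4],"rot":[0,0,0.014],"grip":-1},
    {"linear":[0,0,-0.4],"rot":[0,0,0.014],"grip":-1},
    {"linear":[0,0,-0.5],"rot":[0,0,0.014],"grip":-1},
    {"linear":[0,0,-0.595],"rot":[0,0,0.014],"grip":-1},
    {"linear":[0,0,-0.595],"rot":[0,0,0.014],"grip":-1},
    {"linear":[0,0,-0.595],"rot":[0,0,0.014],"grip":1},
    {"linear":[0,0,-0.595],"rot":[0,0,0.014],"grip":1},
    {"linear":[0,0,-0.595],"rot":[0,0,0.014],"grip":1},
    {"linear":[0,0,-0.595],"rot":[0,0,0.014],"grip":1},
    {"linear":[0,0,-0.595],"rot":[0,0,0.014],"grip":1},
    {"linear":[0,0,-0.595],"rot":[0,0,0.014],"grip":1},
    {"linear":[0,0,-0.595],"rot":[0,0,0.014],"grip":1},
    {"linear":[0,0,-0.595],"rot":[0,0,0.014],"grip":1}
  ]
}}

```text
time: 5.25
ee_pos: [0.401, 0.3215, 0.0406]
eef_rot: [0.745, 0.667, 0.0, -0.0]
ft_force: [-2.2, -0.4, 6.5]
width: 0.0539
```

Run:
```python
from h import *
st()
```

```text
t 5.25 ee [0.401  0.3215 0.0406] yaw -6.3 zax [ 0.     0.001 -1.   ] F [-2.2 -0.4  6.5] w 0.0539 q [-0.94  0.3   0.19  1.97 -0.07  0.88 -0.81]
```

>>> {"name": "apply_moves", "arguments": {
  "commands": [
    {"linear":[0,0,0.1],"grip":1},
    {"linear":[0,0,0.25],"grip":1},
    {"linear":[0,0,0.4],"grip":1},
    {"linear":[0,0,0.55],"grip":1},
    {"linear":[0,0,0.6],"grip":1},
    {"linear":[0.13,-0.08,0.6],"rot":[0,0,0.053],"grip":1},
    {"linear":[0.26,-0.15,0.6],"rot":[0,0,0.053],"grip":1},
    {"linear":[0.39,-0.23,0.6],"rot":[0,0,0.053],"grip":1},
    {"linear":[0.52,-0.3,0.6],"rot":[0,0,0.053],"grip":1},
    {"linear":[0.679,-0.385,0.6],"rot":[0,0,0.053],"grip":1},
    {"linear":[0.679,-0.385,0.6],"rot":[0,0,0.053],"grip":1},
    {"linear":[0.679,-0.385,0.6],"rot":[0,0,0.053],"grip":1},
    {"linear":[0.679,-0.385,0.6],"rot":[0,0,0.053],"grip":1}
  ]
}}

```text
validation failed for argument at $.co...
```

Run:
```python
from h import *
st();c=r.camera("wrist");save(c,"w3",s=1.2)
```

```text
t 5.25 ee [0.401  0.3215 0.0406] yaw -6.3 zax [ 0.     0.001 -1.   ] F [-2.2 -0.4  6.5] w 0.0539 q [-0.94  0.3   0.19  1.97 -0.07  0.88 -0.81]
```

View pics/w3.png

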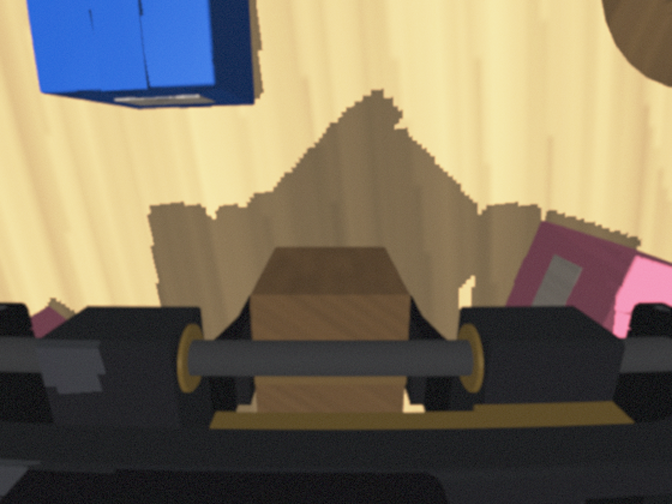

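The move was refused because every row needs a rot. The picture shows the carton held squarely between the pads, at about (330,345). I'll send the move again with rot filled in.

>>> {"name": "apply_moves", "arguments": {
  "commands": [
    {"linear":[0,0,0.1],"rot":[0,0,0],"grip":1},
    {"linear":[0,0,0.25],"rot":[0,0,0],"grip":1},
    {"linear":[0,0,0.4],"rot":[0,0,0],"grip":1},
    {"linear":[0,0,0.55],"rot":[0,0,0],"grip":1},
    {"linear":[0,0,0.6],"rot":[0,0,0],"grip":1},
    {"linear":[0.13,-0.08,0.6],"rot":[0,0,0.053],"grip":1},
    {"linear":[0.26,-0.15,0.6],"rot":[0,0,0.053],"grip":1},
    {"linear":[0.39,-0.23,0.6],"rot":[0,0,0.053],"grip":1},
    {"linear":[0.52,-0.3,0.6],"rot":[0,0,0.053],"grip":1},
    {"linear":[0.679,-0.385,0.6],"rot":[0,0,0.053],"grip":1},
    {"linear":[0.679,-0.385,0.6],"rot":[0,0,0.053],"grip":1},
    {"linear":[0.679,-0.385,0.6],"rot":[0,0,0.053],"grip":1},
    {"linear":[0.679,-0.385,0.6],"rot":[0,0,0.053],"grip":1}
  ]
}}

```text
time: 6.6
ee_pos: [0.6035, 0.2065, 0.2191]
eef_rot: [0.687, 0.727, -0.001, -0.001]
ft_force: [-0.2, -0.3, -6.1]
width: 0.0533
```

Run:
```python
from h import *
st()
```

```text
t 6.60 ee [0.6035 0.2065 0.2191] yaw 3.2 zax [-0.002 -0.    -1.   ] F [-0.2 -0.3 -6.1] w 0.0533 q [-0.67  0.38  0.36  1.47 -0.13  1.32 -0.25]
```

>>> {"name": "apply_moves", "arguments": {
  "commands": [
    {"linear":[0.003,0,-0.13],"rot":[0,0,0],"grip":1},
    {"linear":[0.003,0,-0.22],"rot":[0,0,0],"grip":1},
    {"linear":[0.003,0,-0.26],"rot":[0,0,0],"grip":1},
    {"linear":[0.003,0,-0.28],"rot":[0,0,0],"grip":1},
    {"linear":[0.003,0,-0.292],"rot":[0,0,0],"grip":1},
    {"linear":[0.003,0,-0.292],"rot":[0,0,0],"grip":1},
    {"linear":[0.003,0,-0.292],"rot":[0,0,0],"grip":1}
  ]
}}

```text
time: 7.3
ee_pos: [0.6062, 0.2059, 0.1337]
eef_rot: [0.687, 0.727, 0.001, 0.0]
ft_force: [0.2, 0.2, -5.2]
width: 0.0537
```

Run:
```python
from h import *
st()
```

```text
t 7.30 ee [0.6062 0.2059 0.1337] yaw 3.2 zax [ 0.002  0.001 -1.   ] F [ 0.2  0.2 -5.2] w 0.0537 q [-0.66  0.45  0.34  1.56 -0.16  1.15 -0.23]
```

>>> {"name": "apply_moves", "arguments": {
  "commands": [
    {"linear":[0,0,-0.01],"rot":[0,0,0],"grip":1},
    {"linear":[0,0,-0.02],"rot":[0,0,0],"grip":1},
    {"linear":[0,0,-0.03],"rot":[0,0,0],"grip":1},
    {"linear":[0,0,-0.03],"rot":[0,0,0],"grip":1}
  ]
}}

```text
time: 7.7
ee_pos: [0.6063, 0.2057, 0.1245]
eef_rot: [0.687, 0.726, 0.001, 0.0]
ft_force: [-1.0, 0.0, 7.3]
width: 0.0538
```

Run:
```python
from h import *
st()
```

```text
t 7.70 ee [0.6063 0.2057 0.1245] yaw 3.2 zax [ 0.002  0.001 -1.   ] F [-1.   0.   7.3] w 0.0538 q [-0.66  0.46  0.34  1.57 -0.16  1.14 -0.23]
```

>>> {"name": "apply_moves", "arguments": {
  "commands": [
    {"linear":[0,0,0],"rot":[0,0,0],"grip":-0.6},
    {"linear":[0,0,0],"rot":[0,0,0],"grip":-0.6},
    {"linear":[0,0,0],"rot":[0,0,0],"grip":-0.6},
    {"linear":[0,0,0.1],"rot":[0,0,0],"grip":-0.6},
    {"linear":[0,0,0.25],"rot":[0,0,0],"grip":-1},
    {"linear":[0,0,0.4],"rot":[0,0,0],"grip":-1},
    {"linear":[-0.16,0,0.4],"rot":[0,0,-0.03],"grip":-1},
    {"linear":[-0.32,0,0.4],"rot":[0,0,-0.06],"grip":-1},
    {"linear":[-0.48,-0.03,0.4],"rot":[0,0,-0.107],"grip":-1},
    {"linear":[-0.633,-0.053,0.4],"rot":[0,0,-0.107],"grip":-1},
    {"linear":[-0.633,-0.053,0.4],"rot":[0,0,-0.107],"grip":-1},
    {"linear":[-0.633,-0.053,0.4],"rot":[0,0,-0.107],"grip":-1},
    {"linear":[-0.633,-0.053,0.4],"rot":[0,0,-0.107],"grip":-1}
  ]
}}

```text
time: 9.0
ee_pos: [0.4166, 0.1899, 0.2438]
eef_rot: [0.799, 0.601, 0.0, 0.0]
ft_force: [0.0, -0.4, 0.7]
width: 0.0875
```

Run:
```python
from h import *
st();c=r.camera("wrist");save(c,"w4",s=1.2);find("carton1_c",c,.032)
t=r.camera("scene");find("carton1_c",t,.032)
cv2.imwrite("pics/w4.png",np.hstack([cv2.resize(c["frame"],(400,300)),cv2.resize(t["frame"][100:310,150:430],(400,300))])[:,:,::-1])
```

```text
t 9.00 ee [0.4166 0.1899 0.2438] yaw -16.1 zax [ 0.001  0.    -1.   ] F [ 0.  -0.4  0.7] w 0.0875 q [-0.87 -0.06  0.33  1.89  0.02  1.31 -0.83]
carton1_c [271.2 188.6] 0.78 [0.414 0.192 0.032]
carton1_c [318.9 200.7] 0.82 [0.412 0.196 0.032]
```

View pics/w4.png

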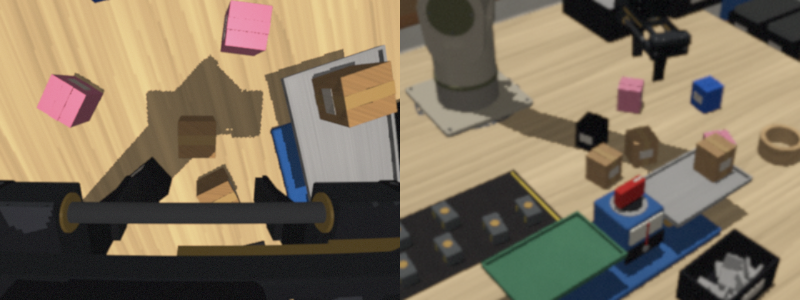

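The left picture shows carton C on the pan at (355,90) and B square in the jaw line at (197,137). Nothing has been disturbed. Next I grasp B.

>>> {"name": "apply_moves", "arguments": {
  "newtons": 30,
  "commands": [
    {"linear":[0,0,-0.15],"rot":[0,0,0],"grip":-1},
    {"linear":[0,0,-0.3],"rot":[0,0,0],"grip":-1},
    {"linear":[0,0,-0.45],"rot":[0,0,0],"grip":-1},
    {"linear":[0,0,-0.6],"rot":[0,0,0],"grip":-1},
    {"linear":[0,0,-0.678],"rot":[0,0,0],"grip":-1},
    {"linear":[0,0,-0.678],"rot":[0,0,0],"grip":-1},
    {"linear":[0,0,-0.678],"rot":[0,0,0],"grip":1},
    {"linear":[0,0,-0.678],"rot":[0,0,0],"grip":1},
    {"linear":[0,0,-0.678],"rot":[0,0,0],"grip":1},
    {"linear":[0,0,-0.678],"rot":[0,0,0],"grip":1},
    {"linear":[0,0,-0.678],"rot":[0,0,0],"grip":1},
    {"linear":[0,0,-0.678],"rot":[0,0,0],"grip":1},
    {"linear":[0,0,-0.678],"rot":[0,0,0],"grip":1}
  ]
}}

```text
time: 10.5
ee_pos: [0.4162, 0.19, 0.0407]
eef_rot: [0.799, 0.601, 0.001, 0.0]
ft_force: [-1.3, -1.9, 7.1]
width: 0.0538
```

Run:
```python
from h import *
st()
```

```text
t 10.50 ee [0.4162 0.19   0.0407] yaw -16.1 zax [ 0.001  0.001 -1.   ] F [-1.3 -1.9  7.1] w 0.0538 q [-0.84  0.19  0.34  2.11 -0.09  0.85 -0.73]
```

>>> {"name": "apply_moves", "arguments": {
  "commands": [
    {"linear":[0,0,0.1],"rot":[0,0,0],"grip":1},
    {"linear":[0,0,0.25],"rot":[0,0,0],"grip":1},
    {"linear":[0,0,0.4],"rot":[0,0,0],"grip":1},
    {"linear":[0,0,0.55],"rot":[0,0,0],"grip":1},
    {"linear":[0,0,0.6],"rot":[0,0,0],"grip":1},
    {"linear":[0.13,-0.03,0.6],"rot":[0,0,0.03],"grip":1},
    {"linear":[0.26,-0.06,0.6],"rot":[0,0,0.06],"grip":1},
    {"linear":[0.39,-0.09,0.6],"rot":[0,0,0.107],"grip":1},
    {"linear":[0.52,-0.12,0.6],"rot":[0,0,0.107],"grip":1},
    {"linear":[0.642,-0.15,0.6],"rot":[0,0,0.107],"grip":1},
    {"linear":[0.642,-0.15,0.6],"rot":[0,0,0.107],"grip":1},
    {"linear":[0.642,-0.15,0.6],"rot":[0,0,0.107],"grip":1},
    {"linear":[0.642,-0.15,0.5],"rot":[0,0,0.107],"grip":1},
    {"linear":[0.642,-0.15,0.4],"rot":[0,0,0.107],"grip":1},
    {"linear":[0.642,-0.15,0.35],"rot":[0,0,0.107],"grip":1},
    {"linear":[0.642,-0.15,0.33],"rot":[0,0,0.107],"grip":1},
    {"linear":[0.642,-0.15,0.33],"rot":[0,0,0.107],"grip":1}
  ]
}}

```text
time: 12.2
ee_pos: [0.6079, 0.145, 0.1392]
eef_rot: [0.687, 0.727, -0.0, -0.0]
ft_force: [0.0, -0.6, -2.1]
width: 0.0538
```

Run:
```python
from h import *
st()
```

```text
t 12.20 ee [0.6079 0.145  0.1392] yaw 3.2 zax [-0.  0. -1.] F [ 0.  -0.6 -2.1] w 0.0538 q [-0.66  0.43  0.45  1.61 -0.2   1.16 -0.1 ]
```

>>> {"name": "apply_moves", "arguments": {
  "commands": [
    {"linear":[0,0,-0.02],"rot":[0,0,0],"grip":1},
    {"linear":[0,0,-0.035],"rot":[0,0,0],"grip":1},
    {"linear":[0,0,-0.045],"rot":[0,0,0],"grip":1},
    {"linear":[0,0,-0.052],"rot":[0,0,0],"grip":1},
    {"linear":[0,0,-0.052],"rot":[0,0,0],"grip":1}
  ]
}}

```text
time: 12.7
ee_pos: [0.6086, 0.1447, 0.1241]
eef_rot: [0.687, 0.726, 0.0, 0.0]
ft_force: [-2.2, -0.8, 5.2]
width: 0.0535
```

Run:
```python
from h import *
st()
```

```text
t 12.70 ee [0.6086 0.1447 0.1241] yaw 3.2 zax [ 0.001  0.    -1.   ] F [-2.2 -0.8  5.2] w 0.0535 q [-0.65  0.44  0.45  1.62 -0.21  1.13 -0.1 ]
```

>>> {"name": "apply_moves", "arguments": {
  "commands": [
    {"linear":[0,0,0],"rot":[0,0,0],"grip":-0.6},
    {"linear":[0,0,0],"rot":[0,0,0],"grip":-0.6},
    {"linear":[0,0,0],"rot":[0,0,0],"grip":-0.6},
    {"linear":[0,0,0.1],"rot":[0,0,0],"grip":-0.6},
    {"linear":[0,0,0.25],"rot":[0,0,0],"grip":-1},
    {"linear":[0,0,0.4],"rot":[0,0,0],"grip":-1},
    {"linear":[-0.16,-0.05,0.4],"rot":[0,0,0.03],"grip":-1},
    {"linear":[-0.32,-0.1,0.4],"rot":[0,0,0.054],"grip":-1},
    {"linear":[-0.48,-0.15,0.4],"rot":[0,0,0.054],"grip":-1},
    {"linear":[-0.63,-0.197,0.4],"rot":[0,0,0.054],"grip":-1},
    {"linear":[-0.63,-0.197,0.4],"rot":[0,0,0.054],"grip":-1},
    {"linear":[-0.63,-0.197,0.4],"rot":[0,0,0.054],"grip":-1},
    {"linear":[-0.63,-0.197,0.4],"rot":[0,0,0.054],"grip":-1}
  ]
}}

```text
time: 14.0
ee_pos: [0.4201, 0.086, 0.2438]
eef_rot: [0.623, 0.782, 0.0, 0.0]
ft_force: [0.1, 0.1, 0.2]
width: 0.087
```

Run:
```python
from h import *
st();c=r.camera("wrist");find("carton1_c",c,.032)
t=r.camera("scene");find("carton1_c",t,.032)
cv2.imwrite("pics/w5.png",np.hstack([cv2.resize(c["frame"],(400,300)),cv2.resize(t["frame"][100:310,150:430],(400,300))])[:,:,::-1])
```

```text
t 14.00 ee [0.4201 0.086  0.2438] yaw 12.9 zax [ 0.001  0.    -1.   ] F [0.1 0.1 0.2] w 0.0870 q [-0.76 -0.14  0.42  1.96  0.06  1.32 -0.14]
carton1_c [501.  194.3] 0.58 [0.674 0.139 0.032]
carton1_c [351.9 216.1] 0.94 [0.525 0.228 0.032]
```

View pics/w5.png

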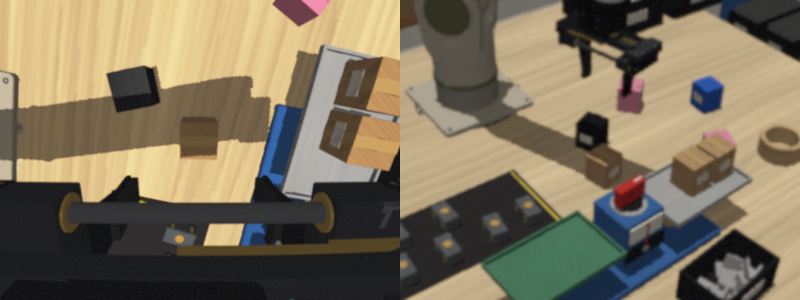

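Two cartons stand side by side on the pan, at (370,85) and (360,140). A is square between the jaws at (199,138), so I grasp it.

>>> {"name": "apply_moves", "arguments": {
  "newtons": 30,
  "commands": [
    {"linear":[0,0,-0.15],"rot":[0,0,0],"grip":-1},
    {"linear":[0,0,-0.3],"rot":[0,0,0],"grip":-1},
    {"linear":[0,0,-0.45],"rot":[0,0,0],"grip":-1},
    {"linear":[0,0,-0.6],"rot":[0,0,0],"grip":-1},
    {"linear":[0,0,-0.678],"rot":[0,0,0],"grip":-1},
    {"linear":[0,0,-0.678],"rot":[0,0,0],"grip":-1},
    {"linear":[0,0,-0.678],"rot":[0,0,0],"grip":1},
    {"linear":[0,0,-0.678],"rot":[0,0,0],"grip":1},
    {"linear":[0,0,-0.678],"rot":[0,0,0],"grip":1},
    {"linear":[0,0,-0.678],"rot":[0,0,0],"grip":1},
    {"linear":[0,0,-0.678],"rot":[0,0,0],"grip":1},
    {"linear":[0,0,-0.678],"rot":[0,0,0],"grip":1},
    {"linear":[0,0,-0.678],"rot":[0,0,0],"grip":1}
  ]
}}

```text
time: 15.5
ee_pos: [0.4203, 0.0861, 0.0409]
eef_rot: [0.623, 0.782, 0.001, 0.001]
ft_force: [1.2, 0.9, 7.6]
width: 0.054
```

Run:
```python
from h import *
st()
t=r.camera("top");save(t,"pan",box=(205,160,305,235),s=8)
```

```text
t 15.50 ee [0.4203 0.0861 0.0409] yaw 12.9 zax [ 0.002  0.001 -1.   ] F [1.2 0.9 7.6] w 0.0540 q [-0.74  0.13  0.46  2.19 -0.08  0.83 -0.01]
```

View pics/pan.png

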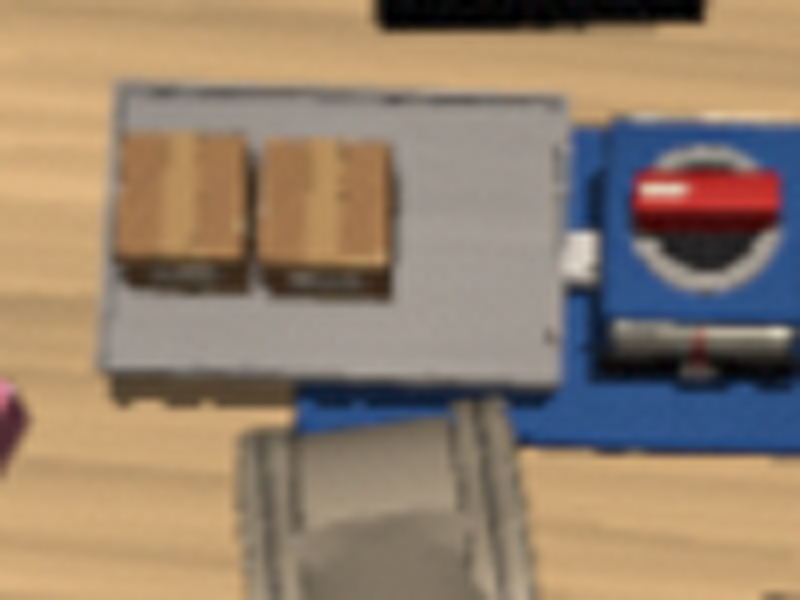

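>>> {"name": "apply_moves", "arguments": {
  "commands": [
    {"linear":[0,0,0.1],"rot":[0,0,0],"grip":1},
    {"linear":[0,0,0.25],"rot":[0,0,0],"grip":1},
    {"linear":[0,0,0.4],"rot":[0,0,0],"grip":1},
    {"linear":[0,0,0.55],"rot":[0,0,0],"grip":1},
    {"linear":[0,0,0.6],"rot":[0,0,0],"grip":1},
    {"linear":[0.13,0,0.6],"rot":[0,0,-0.03],"grip":1},
    {"linear":[0.26,0,0.6],"rot":[0,0,-0.054],"grip":1},
    {"linear":[0.39,0,0.6],"rot":[0,0,-0.054],"grip":1},
    {"linear":[0.52,-0.007,0.6],"rot":[0,0,-0.054],"grip":1},
    {"linear":[0.637,-0.007,0.6],"rot":[0,0,-0.054],"grip":1},
    {"linear":[0.637,-0.007,0.6],"rot":[0,0,-0.054],"grip":1},
    {"linear":[0.637,-0.007,0.6],"rot":[0,0,-0.054],"grip":1},
    {"linear":[0.637,-0.007,0.5],"rot":[0,0,-0.054],"grip":1},
    {"linear":[0.637,-0.007,0.4],"rot":[0,0,-0.054],"grip":1},
    {"linear":[0.637,-0.007,0.35],"rot":[0,0,-0.054],"grip":1},
    {"linear":[0.637,-0.007,0.33],"rot":[0,0,-0.054],"grip":1},
    {"linear":[0.637,-0.007,0.33],"rot":[0,0,-0.054],"grip":1}
  ]
}}

```text
time: 17.25
ee_pos: [0.61, 0.0836, 0.1393]
eef_rot: [0.687, 0.727, -0.0, -0.0]
ft_force: [-0.1, -0.2, -3.3]
width: 0.054
```

Run:
```python
from h import *
st()
```

```text
t 17.25 ee [0.61   0.0836 0.1393] yaw 3.2 zax [-0.  0. -1.] F [-0.1 -0.2 -3.3] w 0.0540 q [-0.62  0.42  0.53  1.63 -0.22  1.15  0.01]
```

>>> {"name": "apply_moves", "arguments": {
  "commands": [
    {"linear":[0,0,-0.02],"rot":[0,0,0],"grip":1},
    {"linear":[0,0,-0.035],"rot":[0,0,0],"grip":1},
    {"linear":[0,0,-0.045],"rot":[0,0,0],"grip":1},
    {"linear":[0,0,-0.052],"rot":[0,0,0],"grip":1},
    {"linear":[0,0,-0.052],"rot":[0,0,0],"grip":1},
    {"linear":[0,0,-0.052],"rot":[0,0,0],"grip":-0.6},
    {"linear":[0,0,-0.052],"rot":[0,0,0],"grip":-0.6},
    {"linear":[0,0,-0.052],"rot":[0,0,0],"grip":-0.6},
    {"linear":[0,0,0.05],"rot":[0,0,0],"grip":-0.6},
    {"linear":[0,0,0.2],"rot":[0,0,0],"grip":-0.6},
    {"linear":[0,0,0.38],"rot":[0,0,0],"grip":-0.6},
    {"linear":[0,0,0.38],"rot":[0,0,0],"grip":-0.6},
    {"linear":[0.02,-0.16,0.38],"rot":[0,0,0],"grip":-0.6},
    {"linear":[0.02,-0.328,0.38],"rot":[0,0,0],"grip":-0.6},
    {"linear":[0.02,-0.328,0.38],"rot":[0,0,0],"grip":-0.6},
    {"linear":[0.02,-0.328,0.38],"rot":[0,0,0],"grip":-0.6}
  ]
}}

```text
time: 18.85
ee_pos: [0.6163, -0.0166, 0.2529]
eef_rot: [0.688, 0.725, 0.0, 0.0]
ft_force: [0.1, 1.3, -0.1]
width: 0.0697
```

Run:
```python
from h import *
st();c=r.camera("wrist");find("lock_grip",c,.161);print(r.search_frame("lock_grip",c))
t=r.camera("scene");find("lock_grip",t,.161)
cv2.imwrite("pics/w6.png",np.hstack([cv2.resize(c["frame"],(400,300)),cv2.resize(t["frame"][100:310,150:430],(400,300))])[:,:,::-1])
```

```text
t 18.85 ee [ 0.6163 -0.0166  0.2529] yaw 3.0 zax [ 0. -0. -1.] F [ 0.1  1.3 -0.1] w 0.0697 q [-0.51  0.34  0.6   1.49 -0.19  1.37  0.15]
lock_grip [281.8 220.9] 0.84 [ 0.622 -0.015  0.161]
[{'bbox': [251.3, 175.8, 57.9, 86.9], 'p': 0.58}]
lock_grip [308.2 231.3] 0.85 [ 0.613 -0.017  0.161]
```

View pics/w6.png

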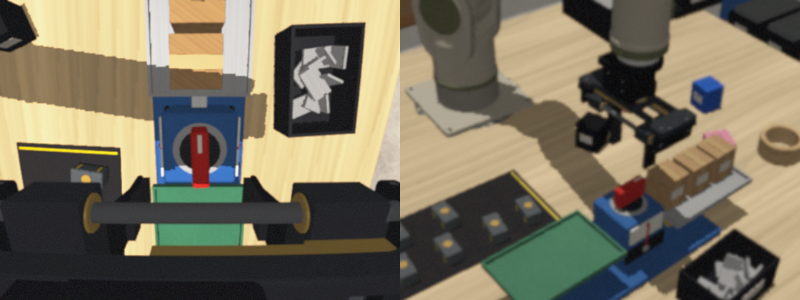

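All three cartons stand in a row on the steel pan, and the red bar lies along the jaw line at (200,155). Next I grasp the knob.

>>> {"name": "apply_moves", "arguments": {
  "newtons": 25,
  "commands": [
    {"linear":[0.006,0.004,-0.12],"rot":[0,0,0],"grip":-0.6},
    {"linear":[0.006,0.004,-0.24],"rot":[0,0,0],"grip":-0.6},
    {"linear":[0.006,0.004,-0.313],"rot":[0,0,0],"grip":-0.6},
    {"linear":[0.006,0.004,-0.313],"rot":[0,0,0],"grip":-0.6},
    {"linear":[0.006,0.004,-0.313],"rot":[0,0,0],"grip":1},
    {"linear":[0.006,0.004,-0.313],"rot":[0,0,0],"grip":1},
    {"linear":[0.006,0.004,-0.313],"rot":[0,0,0],"grip":1},
    {"linear":[0.006,0.004,-0.313],"rot":[0,0,0],"grip":1},
    {"linear":[0.006,0.004,-0.313],"rot":[0,0,0],"grip":1},
    {"linear":[0.006,0.004,-0.313],"rot":[0,0,0],"grip":1},
    {"linear":[0.006,0.004,-0.313],"rot":[0,0,0],"grip":1},
    {"linear":[0.006,0.004,-0.313],"rot":[0,0,0],"grip":1},
    {"linear":[0.006,0.004,-0.313],"rot":[0,0,0],"grip":1},
    {"linear":[0.006,0.004,-0.313],"rot":[0,0,0],"grip":1}
  ]
}}

```text
time: 20.5
ee_pos: [0.6195, -0.0136, 0.1594]
eef_rot: [0.687, 0.727, 0.001, 0.001]
ft_force: [6.8, -0.3, -3.5]
width: 0.0177
```

Run:
```python
from h import *
st()
```

```text
t 20.50 ee [ 0.6195 -0.0136  0.1594] yaw 3.2 zax [ 0.003 -0.    -1.   ] F [ 6.8 -0.3 -3.5] w 0.0177 q [-0.5   0.41  0.57  1.61 -0.23  1.19  0.18]
```

>>> {"name": "apply_moves", "arguments": {
  "commands": [
    {"linear":[0.006,0,0.015],"rot":[0,0,0],"grip":1},
    {"linear":[0.008,0,0.03],"rot":[0,0,0],"grip":1},
    {"linear":[0.008,0,0.045],"rot":[0,0,0],"grip":1},
    {"linear":[0.008,0,0.055],"rot":[0,0,0],"grip":1},
    {"linear":[0.008,0,0.055],"rot":[0,0,0],"grip":1}
  ]
}}

```text
time: 21.0
ee_pos: [0.6198, -0.0135, 0.1742]
eef_rot: [0.687, 0.727, -0.001, -0.001]
ft_force: [3.3, 0.2, -16.8]
width: 0.018
```

Run:
```python
from h import *
st()
```

```text
t 21.00 ee [ 0.6198 -0.0135  0.1742] yaw 3.2 zax [-0.002 -0.    -1.   ] F [  3.3   0.2 -16.8] w 0.0180 q [-0.5   0.4   0.58  1.59 -0.23  1.22  0.18]
```

>>> {"name": "apply_moves", "arguments": {
  "commands": [
    {"linear":[0.002,0,-0.004],"rot":[0,0,0.04],"grip":1},
    {"linear":[0.002,-0.002,-0.004],"rot":[0,0,0.08],"grip":1},
    {"linear":[0.002,-0.002,-0.004],"rot":[0,0,0.12],"grip":1},
    {"linear":[0.002,-0.002,-0.004],"rot":[0,0,0.16],"grip":1},
    {"linear":[0.002,-0.002,-0.004],"rot":[0,0,0.2],"grip":1},
    {"linear":[0.002,-0.002,-0.004],"rot":[0,0,0.24],"grip":1},
    {"linear":[0.002,-0.002,-0.004],"rot":[0,0,0.28],"grip":1},
    {"linear":[0.002,-0.002,-0.004],"rot":[0,0,0.32],"grip":1},
    {"linear":[0.002,-0.002,-0.004],"rot":[0,0,0.36],"grip":1},
    {"linear":[0.002,-0.002,-0.004],"rot":[0,0,0.388],"grip":1},
    {"linear":[0.002,-0.002,-0.004],"rot":[0,0,0.388],"grip":1},
    {"linear":[0.002,-0.002,-0.004],"rot":[0,0,0.388],"grip":1}
  ]
}}

```text
time: 22.2
ee_pos: [0.6191, -0.0144, 0.174]
eef_rot: [0.148, 0.989, -0.0, -0.002]
ft_force: [-9.3, 1.2, -2.8]
width: 0.0174
```

Run:
```python
from h import *
st();print(r.read_state()["torque"])
```

```text
t 22.20 ee [ 0.6191 -0.0144  0.174 ] yaw 73.0 zax [-0.005  0.001 -1.   ] F [-9.3  1.2 -2.8] w 0.0174 q [-0.34  0.37  0.37  1.58 -0.14  1.22  1.33]
[ 0.140611    1.94032931 -0.26212508]
```

>>> {"name": "apply_moves", "arguments": {
  "commands": [
    {"linear":[-0.004,0,-0.015],"rot":[0,0,0],"grip":1},
    {"linear":[-0.004,0,-0.03],"rot":[0,0,0],"grip":1},
    {"linear":[-0.004,0,-0.045],"rot":[0,0,0],"grip":1},
    {"linear":[-0.004,0,-0.055],"rot":[0,0,0],"grip":1},
    {"linear":[-0.004,0,-0.055],"rot":[0,0,0],"grip":1}
  ]
}}

```text
time: 22.7
ee_pos: [0.6192, -0.0144, 0.1598]
eef_rot: [0.148, 0.989, 0.0, -0.001]
ft_force: [-10.9, 0.4, 10.7]
width: 0.0181
```

Run:
```python
from h import *
st()
```

```text
t 22.70 ee [ 0.6192 -0.0144  0.1598] yaw 73.0 zax [-0.001  0.001 -1.   ] F [-10.9   0.4  10.7] w 0.0181 q [-0.34  0.38  0.37  1.6  -0.15  1.19  1.33]
```

>>> {"name": "apply_moves", "arguments": {
  "commands": [
    {"linear":[0,0,-0.006],"rot":[0,0,0],"grip":1},
    {"linear":[0,0,-0.006],"rot":[0,0,0],"grip":1},
    {"linear":[0,0,0],"rot":[0,0,0],"grip":-0.4},
    {"linear":[0,0,0],"rot":[0,0,0],"grip":-0.4},
    {"linear":[0,0,0],"rot":[0,0,0],"grip":-0.4},
    {"linear":[0,0,0],"rot":[0,0,0],"grip":-0.4},
    {"linear":[0,0,0.15],"rot":[0,0,0],"grip":-0.4},
    {"linear":[0,0,0.3],"rot":[0,0,0],"grip":-0.4},
    {"linear":[-0.1,-0.1,0.4],"rot":[0,0,0.04],"grip":-0.4},
    {"linear":[-0.2,-0.2,0.5],"rot":[0,0,0.09],"grip":-0.4},
    {"linear":[-0.53,-0.72,0.635],"rot":[0,0,0.094],"grip":-0.4},
    {"linear":[-0.53,-0.72,0.635],"rot":[0,0,0.094],"grip":-0.4},
    {"linear":[-0.53,-0.72,0.635],"rot":[0,0,0.094],"grip":-0.4},
    {"linear":[-0.53,-0.72,0.635],"rot":[0,0,0.094],"grip":-0.4},
    {"linear":[-0.53,-0.72,0.635],"rot":[0,0,0.094],"grip":-0.4},
    {"linear":[-0.53,-0.72,0.635],"rot":[0,0,0.094],"grip":-0.4},
    {"linear":[-0.53,-0.72,0.635],"rot":[0,0,0.094],"grip":-0.4}
  ]
}}

```text
time: 24.4
ee_pos: [0.4616, -0.2291, 0.348]
eef_rot: [-0.0, 1.0, 0.0, -0.0]
ft_force: [-0.2, 0.5, -0.0]
width: 0.0609
```

Run:
```python
from h import *
st();c=r.camera("wrist");find("weight1_c",c,.018)
t=r.camera("scene");save(c,"w7",s=1.0)
a=cv2.resize(c["frame"][120:420],(448,240)); 
cv2.imwrite("pics/w7.png",np.hstack([c["frame"],cv2.resize(t["frame"][180:320,240:400],None,fx=1.5,fy=3)])[:,:,::-1])
```

```text
t 24.40 ee [ 0.4616 -0.2291  0.348 ] yaw 90.0 zax [-0.001  0.    -1.   ] F [-0.2  0.5 -0. ] w 0.0609 q [-0.11  0.04  0.51  1.59 -0.02  1.52  1.96]
weight1_c [358.5 152.6] 0.69 [ 0.432 -0.108  0.018]
```

View pics/w7.png

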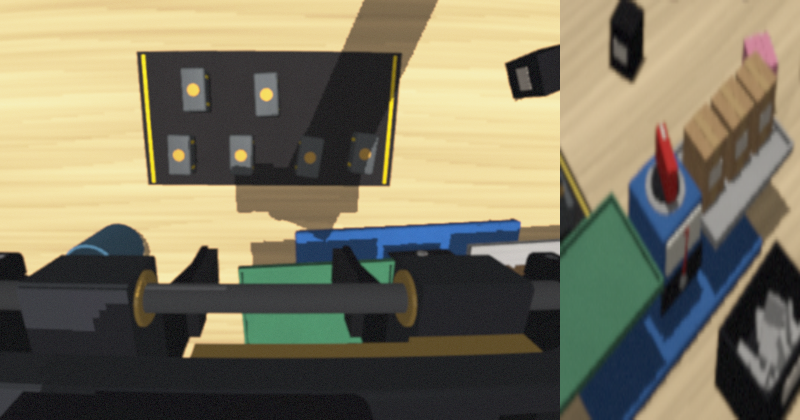

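Run:
```python
from h import *
c=r.camera("wrist");f=c["frame"]
hsv=cv2.cvtColor(f,cv2.COLOR_RGB2HSV)
m=cv2.inRange(hsv,(8,120,60),(21,255,255));m[:60]=0;m[185:]=0;m[:,:150]=0;m[:,395:]=0
n,l,s,ce=cv2.connectedComponentsWithStats(m)
for i in range(1,n):
    if s[i,4]>25: print(ce[i].round(1),s[i,4],px2z(c,ce[i],.032).round(4))
save(c,"w8",box=(150,120,400,190),s=3.2)
```

```text
[193.1  90.2] 38 [ 0.3484 -0.3379  0.032 ]
[267.3  94.6] 30 [ 0.3544 -0.239   0.032 ]
[364.6 153.9] 94 [ 0.4326 -0.1034  0.032 ]
[178.5 155. ] 46 [ 0.4343 -0.3637  0.032 ]
[240.6 154.7] 37 [ 0.4342 -0.2766  0.032 ]
[309.8 157.2] 97 [ 0.4376 -0.18    0.032 ]
```

View pics/w8.png

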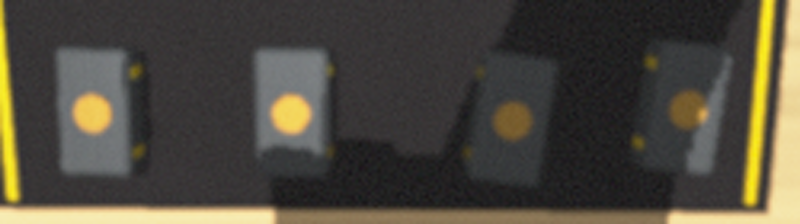

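Run:
```python
from h import *
c=r.camera("wrist")
for q in ([(57,50),(126,48),(131,170),(64,174)],[(256,50),(327,48),(328,173),(262,174)],[(488,53),(556,60),(538,186),(468,178)],[(661,42),(733,53),(710,174),(640,166)]):
    P=np.array([px2z(c,(u/3.2+150,v/3.2+120),.032)[:2] for u,v in q]);e=np.roll(P,-1,0)-P
    print(P.mean(0).round(4),np.linalg.norm(e,axis=1).round(3),(np.degrees(np.arctan2(e[:,1],e[:,0]))%90).round(0))
```

```text
[ 0.4339 -0.3624] [0.03  0.053 0.03  0.054] [ 1. 89.  3. 89.]
[ 0.4345 -0.2754] [0.031 0.054 0.029 0.054] [ 1. 90.  1.  1.]
[ 0.4379 -0.1798] [0.03  0.055 0.031 0.055] [84. 84. 84. 82.]
[ 0.433  -0.1039] [0.032 0.053 0.032 0.054] [82. 83. 84. 84.]
```

>>> {"name": "apply_moves", "arguments": {
  "commands": [
    {"linear":[-0.09,-0.157,-0.15],"rot":[0,0,0],"grip":-0.4},
    {"linear":[-0.09,-0.157,-0.3],"rot":[0,0,0],"grip":-0.4},
    {"linear":[-0.09,-0.157,-0.45],"rot":[0,0,0],"grip":-0.4},
    {"linear":[-0.09,-0.157,-0.6],"rot":[0,0,0],"grip":-0.4},
    {"linear":[-0.09,-0.157,-0.75],"rot":[0,0,0],"grip":-0.4},
    {"linear":[-0.09,-0.157,-0.827],"rot":[0,0,0],"grip":-0.4},
    {"linear":[-0.09,-0.157,-0.827],"rot":[0,0,0],"grip":-0.4}
  ]
}}

```text
time: 25.35
ee_pos: [0.4321, -0.2761, 0.0972]
eef_rot: [0.0, 1.0, 0.001, -0.003]
ft_force: [0.2, 0.2, -0.3]
width: 0.0613
```

>>> {"name": "apply_moves", "arguments": {
  "newtons": 30,
  "commands": [
    {"linear":[0,0,-0.12],"rot":[0,0,0],"grip":-0.4},
    {"linear":[0,0,-0.2],"rot":[0,0,0],"grip":-0.4},
    {"linear":[0,0,-0.232],"rot":[0,0,0],"grip":-0.4},
    {"linear":[0,0,-0.232],"rot":[0,0,0],"grip":-0.4},
    {"linear":[0,0,-0.232],"rot":[0,0,0],"grip":1},
    {"linear":[0,0,-0.232],"rot":[0,0,0],"grip":1},
    {"linear":[0,0,-0.232],"rot":[0,0,0],"grip":1},
    {"linear":[0,0,-0.232],"rot":[0,0,0],"grip":1},
    {"linear":[0,0,-0.232],"rot":[0,0,0],"grip":1},
    {"linear":[0,0,-0.232],"rot":[0,0,0],"grip":1}
  ]
}}

```text
time: 26.35
ee_pos: [0.4342, -0.2774, 0.0312]
eef_rot: [0.0, 1.0, 0.0, 0.0]
ft_force: [-0.6, 2.0, 5.2]
width: 0.032
```

Run:
```python
from h import *
st()
```

```text
t 26.35 ee [ 0.4342 -0.2774  0.0312] yaw 89.9 zax [ 0.001  0.    -1.   ] F [-0.6  2.   5.2] w 0.0320 q [ 0.03  0.35  0.52  1.98 -0.23  0.87  2.24]
```

>>> {"name": "apply_moves", "arguments": {
  "commands": [
    {"linear":[0,0,0.15],"rot":[0,0,0],"grip":1},
    {"linear":[0,0,0.3],"rot":[0,0,-0.03],"grip":1},
    {"linear":[0,0,0.45],"rot":[0,0,-0.07],"grip":1},
    {"linear":[0,0,0.6],"rot":[0,0,-0.11],"grip":1},
    {"linear":[0.1,0.03,0.63],"rot":[0,0,-0.15],"grip":1},
    {"linear":[0.2,0.06,0.63],"rot":[0,0,-0.19],"grip":1},
    {"linear":[0.3,0.08,0.63],"rot":[0,0,-0.23],"grip":1},
    {"linear":[0.4,0.1,0.63],"rot":[0,0,-0.27],"grip":1},
    {"linear":[0.5,0.12,0.63],"rot":[0,0,-0.31],"grip":1},
    {"linear":[0.6,0.14,0.63],"rot":[0,0,-0.35],"grip":1},
    {"linear":[0.7,0.151,0.63],"rot":[0,0,-0.39],"grip":1},
    {"linear":[0.753,0.151,0.63],"rot":[0,0,-0.43],"grip":1},
    {"linear":[0.753,0.151,0.63],"rot":[0,0,-0.47],"grip":1},
    {"linear":[0.753,0.151,0.63],"rot":[0,0,-0.483],"grip":1},
    {"linear":[0.753,0.151,0.52],"rot":[0,0,-0.483],"grip":1},
    {"linear":[0.753,0.151,0.43],"rot":[0,0,-0.483],"grip":1},
    {"linear":[0.753,0.151,0.39],"rot":[0,0,-0.483],"grip":1},
    {"linear":[0.753,0.151,0.38],"rot":[0,0,-0.483],"grip":1}
  ]
}}

```text
time: 28.15
ee_pos: [0.659, -0.2316, 0.1429]
eef_rot: [0.688, 0.725, -0.001, -0.001]
ft_force: [0.0, -0.1, -4.1]
width: 0.0317
```

Run:
```python
from h import *
st();c=r.camera("wrist");t=r.camera("top")
cv2.imwrite("pics/w9.png",np.hstack([cv2.resize(c["frame"],(400,300)),cv2.resize(t["frame"][155:245,225:375],(500,300))])[:,:,::-1])
```

```text
t 28.15 ee [ 0.659  -0.2316  0.1429] yaw 3.0 zax [-0.003  0.001 -1.   ] F [ 0.  -0.1 -4.1] w 0.0317 q [-0.18  0.64  0.69  1.38 -0.41  1.26  0.59]
```

View pics/w9.png

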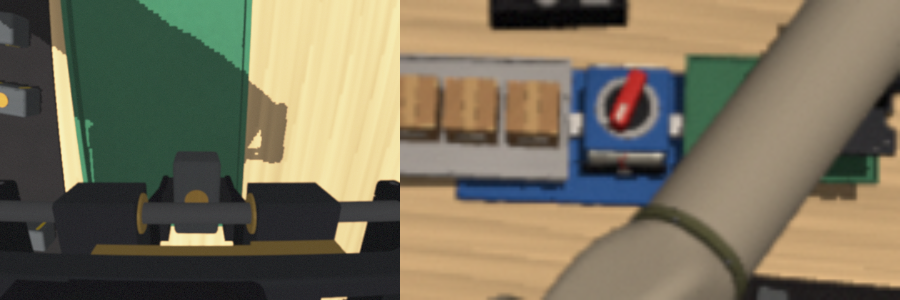

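The weight hangs over the pan inside its far rim at (197,185). The knob stands turned at (627,100), and the cartons are intact. Next I lower the weight.

>>> {"name": "apply_moves", "arguments": {
  "commands": [
    {"linear":[0,0,-0.015],"rot":[0,0,0],"grip":1},
    {"linear":[0,0,-0.028],"rot":[0,0,0],"grip":1},
    {"linear":[0,0,-0.036],"rot":[0,0,0],"grip":1},
    {"linear":[0,0,-0.036],"rot":[0,0,0],"grip":1}
  ]
}}

```text
time: 28.65
ee_pos: [0.6598, -0.2319, 0.1338]
eef_rot: [0.688, 0.725, 0.0, -0.0]
ft_force: [-1.0, 0.3, -3.7]
width: 0.0318
```

Run:
```python
from h import *
st()
```

```text
t 28.65 ee [ 0.6598 -0.2319  0.1338] yaw 3.0 zax [-0.  0. -1.] F [-1.   0.3 -3.7] w 0.0318 q [-0.18  0.65  0.68  1.39 -0.41  1.25  0.59]
```

>>> {"name": "apply_moves", "arguments": {
  "commands": [
    {"linear":[0,0,-0.006],"rot":[0,0,0],"grip":1},
    {"linear":[0,0,-0.012],"rot":[0,0,0],"grip":1},
    {"linear":[0,0,-0.012],"rot":[0,0,0],"grip":1}
  ]
}}

```text
time: 28.95
ee_pos: [0.6601, -0.2323, 0.1316]
eef_rot: [0.688, 0.725, 0.0, 0.0]
ft_force: [-4.1, 1.0, 7.3]
width: 0.0319
```

Run:
```python
from h import *
st()
```

```text
t 28.95 ee [ 0.6601 -0.2323  0.1316] yaw 3.0 zax [ 0.001 -0.    -1.   ] F [-4.1  1.   7.3] w 0.0319 q [-0.18  0.65  0.68  1.4  -0.41  1.24  0.59]
```

>>> {"name": "apply_moves", "arguments": {
  "commands": [
    {"linear":[0,0,0],"rot":[0,0,0],"grip":0},
    {"linear":[0,0,0],"rot":[0,0,0],"grip":0},
    {"linear":[0,0,0],"rot":[0,0,0],"grip":0},
    {"linear":[0,0,0.1],"rot":[0,0,0],"grip":0},
    {"linear":[0,0,0.25],"rot":[0,0,0],"grip":0},
    {"linear":[-0.08,0.02,0.29],"rot":[0,0,0.04],"grip":-0.4},
    {"linear":[-0.16,0.04,0.29],"rot":[0,0,0.08],"grip":-0.4},
    {"linear":[-0.24,0.06,0.29],"rot":[0,0,0.12],"grip":-0.4},
    {"linear":[-0.32,0.08,0.29],"rot":[0,0,0.16],"grip":-0.4},
    {"linear":[-0.4,0.1,0.29],"rot":[0,0,0.2],"grip":-0.4},
    {"linear":[-0.5,0.12,0.29],"rot":[0,0,0.24],"grip":-0.4},
    {"linear":[-0.6,0.15,0.29],"rot":[0,0,0.28],"grip":-0.4},
    {"linear":[-0.741,0.174,0.29],"rot":[0,0,0.32],"grip":-0.4},
    {"linear":[-0.741,0.174,0.2],"rot":[0,0,0.36],"grip":-0.4},
    {"linear":[-0.741,0.174,0.1],"rot":[0,0,0.4],"grip":-0.4},
    {"linear":[-0.741,0.174,0],"rot":[0,0,0.45],"grip":-0.4},
    {"linear":[-0.741,0.174,-0.1],"rot":[0,0,0.45],"grip":-0.4},
    {"linear":[-0.741,0.174,-0.1],"rot":[0,0,0.45],"grip":-0.4},
    {"linear":[-0.741,0.174,-0.1],"rot":[0,0,0.45],"grip":-0.4}
  ]
}}

```text
time: 30.85
ee_pos: [0.4376, -0.1801, 0.101]
eef_rot: [0.053, 0.999, -0.0, -0.0]
ft_force: [-0.4, -0.4, 0.2]
width: 0.061
```

Run:
```python
from h import *
st()
for n in ("top","scene"):
    c=r.camera(n);print(n)
    for d in r.spot_point("carton1_c",c)+r.spot_point("weight1_c",c): print(np.round(d["location"]),round(d["p"],2))
```

```text
t 30.85 ee [ 0.4376 -0.1801  0.101 ] yaw 83.9 zax [-0. -0. -1.] F [-0.4 -0.4  0.2] w 0.0610 q [-0.28  0.14  0.61  2.04 -0.09  0.99  1.85]
top
[246. 188.] 0.66
[314. 247.] 0.38
scene
[352. 221.] 0.74
[241. 248.] 0.72
[182. 254.] 0.37
[377. 305.] 0.35
```

>>> {"name": "apply_moves", "arguments": {
  "newtons": 30,
  "commands": [
    {"linear":[0,0,-0.12],"rot":[0,0,0],"grip":-0.4},
    {"linear":[0,0,-0.2],"rot":[0,0,0],"grip":-0.4},
    {"linear":[0,0,-0.236],"rot":[0,0,0],"grip":-0.4},
    {"linear":[0,0,-0.236],"rot":[0,0,0],"grip":-0.4},
    {"linear":[0,0,-0.236],"rot":[0,0,0],"grip":1},
    {"linear":[0,0,-0.236],"rot":[0,0,0],"grip":1},
    {"linear":[0,0,-0.236],"rot":[0,0,0],"grip":1},
    {"linear":[0,0,-0.236],"rot":[0,0,0],"grip":1},
    {"linear":[0,0,-0.236],"rot":[0,0,0],"grip":1},
    {"linear":[0,0,-0.236],"rot":[0,0,0],"grip":1}
  ]
}}

```text
time: 32.15
ee_pos: [0.4379, -0.1799, 0.03]
eef_rot: [0.052, 0.999, 0.0, 0.0]
ft_force: [-1.1, 0.6, 5.8]
width: 0.0317
```

>>> {"name": "apply_moves", "arguments": {
  "commands": [
    {"linear":[0,0,0.15],"rot":[0,0,0],"grip":1},
    {"linear":[0,0,0.3],"rot":[0,0,-0.03],"grip":1},
    {"linear":[0,0,0.45],"rot":[0,0,-0.07],"grip":1},
    {"linear":[0,0,0.6],"rot":[0,0,-0.11],"grip":1},
    {"linear":[0.1,0,0.65],"rot":[0,0,-0.15],"grip":1},
    {"linear":[0.2,0,0.65],"rot":[0,0,-0.19],"grip":1},
    {"linear":[0.3,0.01,0.65],"rot":[0,0,-0.23],"grip":1},
    {"linear":[0.4,0.02,0.65],"rot":[0,0,-0.27],"grip":1},
    {"linear":[0.5,0.027,0.65],"rot":[0,0,-0.31],"grip":1},
    {"linear":[0.6,0.027,0.65],"rot":[0,0,-0.35],"grip":1},
    {"linear":[0.7,0.027,0.65],"rot":[0,0,-0.39],"grip":1},
    {"linear":[0.731,0.027,0.65],"rot":[0,0,-0.43],"grip":1},
    {"linear":[0.731,0.027,0.65],"rot":[0,0,-0.45],"grip":1},
    {"linear":[0.731,0.027,0.54],"rot":[0,0,-0.45],"grip":1},
    {"linear":[0.731,0.027,0.44],"rot":[0,0,-0.45],"grip":1},
    {"linear":[0.731,0.027,0.39],"rot":[0,0,-0.45],"grip":1},
    {"linear":[0.731,0.027,0.37],"rot":[0,0,-0.45],"grip":1},
    {"linear":[0.731,0.027,0.37],"rot":[0,0,-0.45],"grip":1}
  ]
}}

```text
time: 33.95
ee_pos: [0.6567, -0.1718, 0.1404]
eef_rot: [0.688, 0.725, -0.0, -0.0]
ft_force: [0.5, 1.0, -1.5]
width: 0.0316
```

Run:
```python
from h import *
st()
```

```text
t 33.95 ee [ 0.6567 -0.1718  0.1404] yaw 3.0 zax [-0.001 -0.    -1.   ] F [ 0.5  1.  -1.5] w 0.0316 q [-0.3   0.6   0.72  1.45 -0.41  1.24  0.51]
```

>>> {"name": "apply_moves", "arguments": {
  "commands": [
    {"linear":[0,0,-0.015],"rot":[0,0,0],"grip":1},
    {"linear":[0,0,-0.028],"rot":[0,0,0],"grip":1},
    {"linear":[0,0,-0.036],"rot":[0,0,0],"grip":1},
    {"linear":[0,0,-0.038],"rot":[0,0,0],"grip":1}
  ]
}}

```text
time: 34.35
ee_pos: [0.6574, -0.1721, 0.1301]
eef_rot: [0.688, 0.725, 0.0, 0.001]
ft_force: [-2.0, -0.5, 3.8]
width: 0.032
```

Run:
```python
from h import *
st()
```

```text
t 34.35 ee [ 0.6574 -0.1721  0.1301] yaw 3.0 zax [ 0.002 -0.    -1.   ] F [-2.  -0.5  3.8] w 0.0320 q [-0.3   0.61  0.72  1.46 -0.41  1.22  0.52]
```

>>> {"name": "apply_moves", "arguments": {
  "commands": [
    {"linear":[0,0,0],"rot":[0,0,0],"grip":0},
    {"linear":[0,0,0],"rot":[0,0,0],"grip":0},
    {"linear":[0,0,0],"rot":[0,0,0],"grip":0},
    {"linear":[0,0,0.1],"rot":[0,0,0],"grip":0},
    {"linear":[0,0,0.25],"rot":[0,0,0],"grip":0},
    {"linear":[-0.08,0,0.29],"rot":[0,0,0.04],"grip":-0.4},
    {"linear":[-0.16,0,0.29],"rot":[0,0,0.08],"grip":-0.4},
    {"linear":[-0.24,0,0.29],"rot":[0,0,0.12],"grip":-0.4},
    {"linear":[-0.32,0.03,0.29],"rot":[0,0,0.16],"grip":-0.4},
    {"linear":[-0.4,0.07,0.29],"rot":[0,0,0.2],"grip":-0.4},
    {"linear":[-0.5,0.12,0.29],"rot":[0,0,0.24],"grip":-0.4},
    {"linear":[-0.6,0.18,0.29],"rot":[0,0,0.28],"grip":-0.4},
    {"linear":[-0.747,0.228,0.29],"rot":[0,0,0.32],"grip":-0.4},
    {"linear":[-0.747,0.228,0.2],"rot":[0,0,0.36],"grip":-0.4},
    {"linear":[-0.747,0.228,0.1],"rot":[0,0,0.4],"grip":-0.4},
    {"linear":[-0.747,0.228,0],"rot":[0,0,0.445],"grip":-0.4},
    {"linear":[-0.747,0.228,-0.1],"rot":[0,0,0.445],"grip":-0.4},
    {"linear":[-0.747,0.228,-0.1],"rot":[0,0,0.445],"grip":-0.4},
    {"linear":[-0.747,0.228,-0.1],"rot":[0,0,0.445],"grip":-0.4}
  ]
}}

```text
time: 36.25
ee_pos: [0.4328, -0.1036, 0.0998]
eef_rot: [0.061, 0.998, -0.0, -0.0]
ft_force: [-0.4, -0.0, -0.1]
width: 0.0606
```

Run:
```python
from h import *
st()
```

```text
t 36.25 ee [ 0.4328 -0.1036  0.0998] yaw 83.0 zax [-0.001 -0.    -1.   ] F [-0.4 -0.  -0.1] w 0.0606 q [-0.5   0.07  0.66  2.11 -0.05  0.98  1.63]
```

>>> {"name": "apply_moves", "arguments": {
  "newtons": 30,
  "commands": [
    {"linear":[0,0,-0.12],"rot":[0,0,0],"grip":-0.4},
    {"linear":[0,0,-0.2],"rot":[0,0,0],"grip":-0.4},
    {"linear":[0,0,-0.233],"rot":[0,0,0],"grip":-0.4},
    {"linear":[0,0,-0.233],"rot":[0,0,0],"grip":-0.4},
    {"linear":[0,0,-0.233],"rot":[0,0,0],"grip":1},
    {"linear":[0,0,-0.233],"rot":[0,0,0],"grip":1},
    {"linear":[0,0,-0.233],"rot":[0,0,0],"grip":1},
    {"linear":[0,0,-0.233],"rot":[0,0,0],"grip":1},
    {"linear":[0,0,-0.233],"rot":[0,0,0],"grip":1},
    {"linear":[0,0,-0.233],"rot":[0,0,0],"grip":1}
  ]
}}

```text
time: 37.25
ee_pos: [0.433, -0.1033, 0.0297]
eef_rot: [0.06, 0.998, 0.0, 0.0]
ft_force: [-1.5, 0.5, 6.3]
width: 0.0318
```

>>> {"name": "apply_moves", "arguments": {
  "commands": [
    {"linear":[0,0,0.15],"rot":[0,0,0],"grip":1},
    {"linear":[0,0,0.3],"rot":[0,0,-0.03],"grip":1},
    {"linear":[0,0,0.45],"rot":[0,0,-0.07],"grip":1},
    {"linear":[0,0,0.6],"rot":[0,0,-0.11],"grip":1},
    {"linear":[0.05,-0.06,0.65],"rot":[0,0,-0.15],"grip":1},
    {"linear":[0.1,-0.14,0.65],"rot":[0,0,-0.19],"grip":1},
    {"linear":[0.16,-0.22,0.65],"rot":[0,0,-0.23],"grip":1},
    {"linear":[0.22,-0.3,0.65],"rot":[0,0,-0.27],"grip":1},
    {"linear":[0.3,-0.38,0.65],"rot":[0,0,-0.31],"grip":1},
    {"linear":[0.4,-0.442,0.65],"rot":[0,0,-0.35],"grip":1},
    {"linear":[0.5,-0.442,0.65],"rot":[0,0,-0.39],"grip":1},
    {"linear":[0.557,-0.442,0.65],"rot":[0,0,-0.43],"grip":1},
    {"linear":[0.557,-0.442,0.65],"rot":[0,0,-0.444],"grip":1},
    {"linear":[0.557,-0.442,0.54],"rot":[0,0,-0.444],"grip":1},
    {"linear":[0.557,-0.442,0.44],"rot":[0,0,-0.444],"grip":1},
    {"linear":[0.557,-0.442,0.39],"rot":[0,0,-0.444],"grip":1},
    {"linear":[0.557,-0.442,0.37],"rot":[0,0,-0.444],"grip":1},
    {"linear":[0.557,-0.442,0.37],"rot":[0,0,-0.444],"grip":1}
  ]
}}

```text
time: 39.05
ee_pos: [0.5998, -0.2359, 0.1401]
eef_rot: [0.687, 0.727, -0.0, -0.0]
ft_force: [-0.3, -0.7, -3.1]
width: 0.0318
```

Run:
```python
from h import *
st()
```

```text
t 39.05 ee [ 0.5998 -0.2359  0.1401] yaw 3.2 zax [-0.001  0.    -1.   ] F [-0.3 -0.7 -3.1] w 0.0318 q [-0.29  0.56  0.83  1.56 -0.43  1.21  0.67]
```

>>> {"name": "apply_moves", "arguments": {
  "commands": [
    {"linear":[0,0,-0.015],"rot":[0,0,0],"grip":1},
    {"linear":[0,0,-0.028],"rot":[0,0,0],"grip":1},
    {"linear":[0,0,-0.036],"rot":[0,0,0],"grip":1},
    {"linear":[0,0,-0.038],"rot":[0,0,0],"grip":1}
  ]
}}

```text
time: 39.45
ee_pos: [0.6003, -0.2363, 0.1294]
eef_rot: [0.687, 0.726, 0.0, 0.001]
ft_force: [0.6, -1.2, 0.9]
width: 0.0319
```

Run:
```python
from h import *
st()
```

```text
t 39.45 ee [ 0.6003 -0.2363  0.1294] yaw 3.2 zax [ 0.001 -0.    -1.   ] F [ 0.6 -1.2  0.9] w 0.0319 q [-0.29  0.57  0.83  1.57 -0.44  1.19  0.68]
```

>>> {"name": "apply_moves", "arguments": {
  "commands": [
    {"linear":[0,0,-0.002],"rot":[0,0,0],"grip":0},
    {"linear":[0,0,-0.002],"rot":[0,0,0],"grip":0},
    {"linear":[0,0,-0.002],"rot":[0,0,0],"grip":0},
    {"linear":[0,0,0.1],"rot":[0,0,0],"grip":0},
    {"linear":[0,0,0.25],"rot":[0,0,0],"grip":0},
    {"linear":[-0.05,-0.05,0.29],"rot":[0,0,-0.04],"grip":-0.4},
    {"linear":[-0.12,-0.1,0.29],"rot":[0,0,-0.08],"grip":-0.4},
    {"linear":[-0.19,-0.15,0.29],"rot":[0,0,-0.12],"grip":-0.4},
    {"linear":[-0.26,-0.2,0.29],"rot":[0,0,-0.16],"grip":-0.4},
    {"linear":[-0.33,-0.25,0.29],"rot":[0,0,-0.2],"grip":-0.4},
    {"linear":[-0.4,-0.3,0.29],"rot":[0,0,-0.24],"grip":-0.4},
    {"linear":[-0.47,-0.36,0.29],"rot":[0,0,-0.28],"grip":-0.4},
    {"linear":[-0.553,-0.427,0.29],"rot":[0,0,-0.32],"grip":-0.4},
    {"linear":[-0.553,-0.427,0.29],"rot":[0,0,-0.36],"grip":-0.4},
    {"linear":[-0.553,-0.427,0.2],"rot":[0,0,-0.4],"grip":-0.4},
    {"linear":[-0.553,-0.427,0.1],"rot":[0,0,-0.44],"grip":-0.4},
    {"linear":[-0.553,-0.427,0],"rot":[0,0,-0.48],"grip":-0.4},
    {"linear":[-0.553,-0.427,-0.1],"rot":[0,0,-0.517],"grip":-0.4},
    {"linear":[-0.553,-0.427,-0.1],"rot":[0,0,-0.517],"grip":-0.4},
    {"linear":[-0.553,-0.427,-0.1],"rot":[0,0,-0.517],"grip":-0.4}
  ]
}}

```text
time: 41.45
ee_pos: [0.4338, -0.3644, 0.0996]
eef_rot: [1.0, 0.003, -0.0, 0.0]
ft_force: [0.1, -0.3, 1.1]
width: 0.0609
```

Run:
```python
from h import *
st()
c=r.camera("scene");t=r.camera("top")
cv2.imwrite("pics/w10.png",np.hstack([cv2.resize(c["frame"][170:340,200:400],(400,340)),cv2.resize(t["frame"][160:260,225:375],(400,340))])[:,:,::-1])
```

```text
t 41.45 ee [ 0.4338 -0.3644  0.0996] yaw -89.7 zax [-0.001 -0.001 -1.   ] F [ 0.1 -0.3  1.1] w 0.0609 q [-0.28  0.62  1.19  1.82 -0.63  1.15 -0.44]
```

View pics/w10.png

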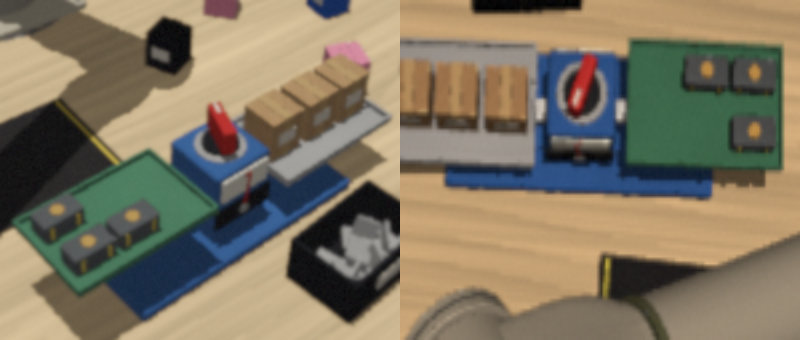

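The three weights stand flat on the green pan, with plugs at (707,70), (755,72) and (753,130) in the right half. I check the pan height by triangulating the plugs before adding the fourth.

```bash
cat >> h.py <<'E'
def plugs(c,box):
    hsv=cv2.cvtColor(c["frame"],cv2.COLOR_RGB2HSV)
    m=cv2.inRange(hsv,(8,110,110),(22,255,255));k=np.zeros_like(m);x0,y0,x1,y1=box;k[y0:y1,x0:x1]=m[y0:y1,x0:x1]
    n,l,s,ce=cv2.connectedComponentsWithStats(k)
    return [ce[i] for i in range(1,n) if s[i,4]>=4]
def tri(c,t):
    a=plugs(c,(200,255,300,320));b=plugs(t,(310,172,372,215))
    def M(c,uv): return np.array(c["extrinsics"])[:3],cv2.undistortPoints(np.array([[uv]],float),np.array(c["mtx"]),np.array(c["D"]))[0,0]
    for p in a:
        for q in b:
            (P,u),(Q,v)=M(c,p),M(t,q);X=cv2.triangulatePoints(P,Q,u,v)[:,0];X=X[:3]/X[3]
            e=np.linalg.norm(proj(c,X)-p)
            if e<1.5: print("plug",p.round(1),q.round(1),X.round(4),"err %.2f"%e)
E
python3 - <<'E'
from h import *
c=r.camera("scene");t=r.camera("top");tri(c,t)
f=c["frame"].astype(int);m=(f[:,:,0]>110)&(f[:,:,1]<60)&(f[:,:,2]<70)
ys,xs=np.nonzero(m[255:285,300:340]); print(sorted(zip(ys+255,xs+300)))
E
```

```text
plug [228.  274.3] [357.5 197.8] [ 0.6003 -0.2346  0.1342] err 0.68
plug [266.  277.3] [339.8 180. ] [ 0.6571 -0.1706  0.1342] err 0.52
plug [243.5 290. ] [357.6 180.9] [ 0.6595 -0.2316  0.1339] err 0.67
[]
```

The pan is at 0.106 m, still up at its stop, so it needs another weight. Next I pick the fourth.

>>> {"name": "apply_moves", "arguments": {
  "newtons": 30,
  "commands": [
    {"linear":[0,0,-0.12],"rot":[0,0,0],"grip":-0.4},
    {"linear":[0,0,-0.2],"rot":[0,0,0],"grip":-0.4},
    {"linear":[0,0,-0.233],"rot":[0,0,0],"grip":-0.4},
    {"linear":[0,0,-0.233],"rot":[0,0,0],"grip":-0.4},
    {"linear":[0,0,-0.233],"rot":[0,0,0],"grip":1},
    {"linear":[0,0,-0.233],"rot":[0,0,0],"grip":1},
    {"linear":[0,0,-0.233],"rot":[0,0,0],"grip":1},
    {"linear":[0,0,-0.233],"rot":[0,0,0],"grip":1},
    {"linear":[0,0,-0.233],"rot":[0,0,0],"grip":1},
    {"linear":[0,0,-0.233],"rot":[0,0,0],"grip":1}
  ]
}}

```text
time: 42.65
ee_pos: [0.4342, -0.3641, 0.0294]
eef_rot: [1.0, 0.001, 0.0, 0.0]
ft_force: [-0.3, 1.6, 4.6]
width: 0.032
```

>>> {"name": "apply_moves", "arguments": {
  "commands": [
    {"linear":[0,0,0.15],"rot":[0,0,0],"grip":1},
    {"linear":[0,0,0.3],"rot":[0,0,0.03],"grip":1},
    {"linear":[0,0,0.45],"rot":[0,0,0.07],"grip":1},
    {"linear":[0,0,0.6],"rot":[0,0,0.11],"grip":1},
    {"linear":[0.05,0.06,0.65],"rot":[0,0,0.15],"grip":1},
    {"linear":[0.1,0.14,0.65],"rot":[0,0,0.19],"grip":1},
    {"linear":[0.16,0.22,0.65],"rot":[0,0,0.23],"grip":1},
    {"linear":[0.22,0.3,0.65],"rot":[0,0,0.27],"grip":1},
    {"linear":[0.28,0.38,0.65],"rot":[0,0,0.31],"grip":1},
    {"linear":[0.35,0.46,0.65],"rot":[0,0,0.35],"grip":1},
    {"linear":[0.43,0.54,0.65],"rot":[0,0,0.39],"grip":1},
    {"linear":[0.543,0.627,0.65],"rot":[0,0,0.43],"grip":1},
    {"linear":[0.543,0.627,0.65],"rot":[0,0,0.47],"grip":1},
    {"linear":[0.543,0.627,0.65],"rot":[0,0,0.517],"grip":1},
    {"linear":[0.543,0.627,0.55],"rot":[0,0,0.517],"grip":1},
    {"linear":[0.543,0.627,0.45],"rot":[0,0,0.517],"grip":1},
    {"linear":[0.543,0.627,0.39],"rot":[0,0,0.517],"grip":1},
    {"linear":[0.543,0.627,0.37],"rot":[0,0,0.517],"grip":1},
    {"linear":[0.543,0.627,0.37],"rot":[0,0,0.517],"grip":1}
  ]
}}

```text
time: 44.55
ee_pos: [0.5963, -0.1759, 0.1393]
eef_rot: [0.687, 0.726, -0.001, -0.001]
ft_force: [-0.8, -0.3, -3.1]
width: 0.0318
```

Run:
```python
from h import *
st()
```

```text
t 44.55 ee [ 0.5963 -0.1759  0.1393] yaw 3.2 zax [-0.002  0.    -1.   ] F [-0.8 -0.3 -3.1] w 0.0318 q [-0.42  0.51  0.85  1.63 -0.41  1.19  0.57]
```

>>> {"name": "apply_moves", "arguments": {
  "commands": [
    {"linear":[0.002,0,-0.015],"rot":[0,0,0],"grip":1},
    {"linear":[0.002,0,-0.028],"rot":[0,0,0],"grip":1},
    {"linear":[0.002,0,-0.04],"rot":[0,0,0],"grip":1},
    {"linear":[0.002,0,-0.052],"rot":[0,0,0],"grip":1},
    {"linear":[0.002,0,-0.064],"rot":[0,0,0],"grip":1},
    {"linear":[0.002,0,-0.074],"rot":[0,0,0],"grip":1},
    {"linear":[0.002,0,-0.078],"rot":[0,0,0],"grip":1},
    {"linear":[0.002,0,-0.078],"rot":[0,0,0],"grip":1},
    {"linear":[0.002,0,-0.078],"rot":[0,0,0],"grip":1}
  ]
}}

```text
time: 45.45
ee_pos: [0.5973, -0.1758, 0.1166]
eef_rot: [0.687, 0.727, -0.0, -0.0]
ft_force: [-1.0, -0.6, -0.7]
width: 0.0317
```

Run:
```python
from h import *
st()
```

```text
t 45.45 ee [ 0.5973 -0.1758  0.1166] yaw 3.2 zax [-0.  0. -1.] F [-1.  -0.6 -0.7] w 0.0317 q [-0.41  0.54  0.83  1.65 -0.43  1.15  0.59]
```

>>> {"name": "apply_moves", "arguments": {
  "commands": [
    {"linear":[0,0,0],"rot":[0,0,0],"grip":0},
    {"linear":[0,0,0],"rot":[0,0,0],"grip":0},
    {"linear":[0,0,0],"rot":[0,0,0],"grip":0},
    {"linear":[0,0,0.05],"rot":[0,0,0],"grip":0},
    {"linear":[0,0,0.2],"rot":[0,0,0],"grip":0},
    {"linear":[0,0,0.35],"rot":[0,0,0],"grip":0},
    {"linear":[0,0,0.5],"rot":[0,0,0],"grip":0},
    {"linear":[-0.15,0,0.6],"rot":[0,0,0],"grip":0},
    {"linear":[-0.3,0,0.7],"rot":[0,0,0],"grip":0},
    {"linear":[-0.45,-0.2,0.7],"rot":[0,0,0],"grip":0},
    {"linear":[-0.5,-0.3,0.7],"rot":[0,0,0],"grip":0},
    {"linear":[-0.5,-0.3,0.7],"rot":[0,0,0],"grip":0},
    {"linear":[-0.5,-0.3,0.7],"rot":[0,0,0],"grip":0},
    {"linear":[-0.5,-0.3,0.7],"rot":[0,0,0],"grip":0},
    {"linear":[-0.5,-0.3,0.7],"rot":[0,0,0],"grip":0},
    {"linear":[-0.5,-0.3,0.7],"rot":[0,0,0],"grip":0},
    {"linear":[-0.5,-0.3,0.7],"rot":[0,0,0],"grip":0},
    {"linear":[-0.5,-0.3,0.7],"rot":[0,0,0],"grip":0},
    {"linear":[-0.5,-0.3,0.7],"rot":[0,0,0],"grip":0},
    {"linear":[-0.5,-0.3,0.7],"rot":[0,0,0],"grip":0}
  ]
}}

```text
time: 47.45
ee_pos: [0.4475, -0.2659, 0.3266]
eef_rot: [0.687, 0.726, -0.0, 0.0]
ft_force: [0.9, -0.6, -1.1]
width: 0.0431
```

>>> {"name": "apply_moves", "arguments": {
  "commands": [
    {"linear":[0,0,0],"rot":[0,0,0],"grip":0},
    {"linear":[0,0,0],"rot":[0,0,0],"grip":0},
    {"linear":[0,0,0],"rot":[0,0,0],"grip":0},
    {"linear":[0,0,0],"rot":[0,0,0],"grip":0},
    {"linear":[0,0,0],"rot":[0,0,0],"grip":0},
    {"linear":[0,0,0],"rot":[0,0,0],"grip":0},
    {"linear":[0,0,0],"rot":[0,0,0],"grip":0},
    {"linear":[0,0,0],"rot":[0,0,0],"grip":0},
    {"linear":[0,0,0],"rot":[0,0,0],"grip":0},
    {"linear":[0,0,0],"rot":[0,0,0],"grip":0},
    {"linear":[0,0,0],"rot":[0,0,0],"grip":0},
    {"linear":[0,0,0],"rot":[0,0,0],"grip":0},
    {"linear":[0,0,0],"rot":[0,0,0],"grip":0},
    {"linear":[0,0,0],"rot":[0,0,0],"grip":0},
    {"linear":[0,0,0],"rot":[0,0,0],"grip":0},
    {"linear":[0,0,0],"rot":[0,0,0],"grip":0},
    {"linear":[0,0,0],"rot":[0,0,0],"grip":0},
    {"linear":[0,0,0],"rot":[0,0,0],"grip":0},
    {"linear":[0,0,0],"rot":[0,0,0],"grip":0},
    {"linear":[0,0,0],"rot":[0,0,0],"grip":0}
  ]
}}

```text
time: 49.45
ee_pos: [0.4475, -0.266, 0.3266]
eef_rot: [0.687, 0.726, 0.0, 0.0]
ft_force: [1.0, -0.1, -0.3]
width: 0.0435
```

Run:
```python
from h import *
st();c=r.camera("scene");t=r.camera("top");tri(c,t)
cv2.imwrite("pics/fin.png",np.hstack([cv2.resize(c["frame"][170:330,200:400],(450,360)),cv2.resize(t["frame"][160:240,225:375],(350,187)) if 0 else cv2.resize(t["frame"][155:255,215:375],(350,360))])[:,:,::-1])
```

```text
t 49.45 ee [ 0.4475 -0.266   0.3266] yaw 3.2 zax [ 0.  0. -1.] F [ 1.  -0.1 -0.3] w 0.0435 q [-0.55  0.06  1.06  1.63 -0.05  1.48  0.57]
plug [249.5 267.8] [339.2 198.4] [ 0.597  -0.1749  0.1167] err 0.79
plug [228.  279.7] [357.  199.1] [ 0.6001 -0.2356  0.1169] err 0.72
plug [265.7 282.8] [339.3 181.4] [ 0.6572 -0.1712  0.1163] err 0.67
plug [243.7 295.3] [357.2 182.2] [ 0.6599 -0.2323  0.1172] err 0.62
```

View pics/fin.png

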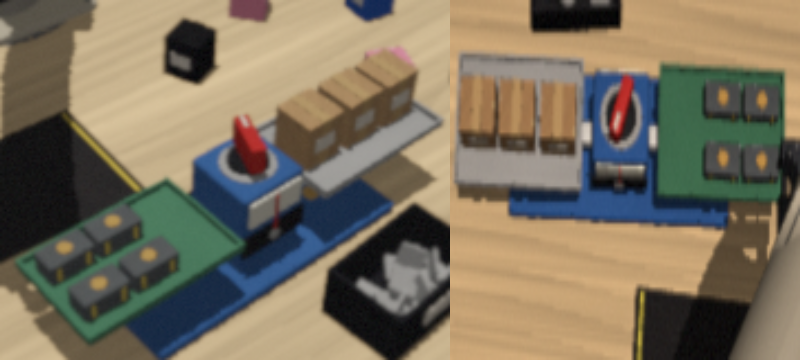

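Run:
```python
from h import *
c=r.camera("scene");t=r.camera("top");tri(c,t)
print(r.close_job())
```

```text
plug [249.4 267.9] [339.2 198.4] [ 0.597  -0.175   0.1165] err 0.83
plug [228.  279.7] [357.  199.1] [ 0.6001 -0.2356  0.1169] err 0.72
plug [265.6 282.8] [339.5 181.4] [ 0.6573 -0.1715  0.1169] err 0.63
plug [243.6 295.2] [357.2 182.2] [ 0.6598 -0.2324  0.1174] err 0.66
the job is handed in; nothing more can be done
None
```

The order is check-weighed and handed in: all three cartons are on the load pan and four bar weights balance them with the beam level.

- **Order of work:** I set the cartons side by side on the steel pan with the beam still locked. Then I pulled the knob up, turned it to its stop (about 70°, with stop torque felt) and pushed it fully in (10.7 N felt at the bottom). Only after that did I add weights to the green pan.
- **Last checks:** With three weights the green pan still sat at about 0.106 m, up against its stop. With four it settled at about 0.089 m (level is 0.090 m) and did not move between the last two readings, taken more than 3 s after release. The final picture shows the cartons and weights flat inside the rims and the knob turned. The gripper was well clear.
- **Not confirmed or not clean:**
  - I did not read the needle itself, because too few pixels showed it; the level comes only from triangulating the weights' plugs.
  - One move call was refused because it had no rotation, and I sent it again unchanged otherwise.
  - I did not aim for the tape roll, mug, bin or look-alike cubes, and saw no contact with them. The last picture covers the bin and some of the cubes, but not the tape roll or the mug.

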